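# Put the sushi tools away after washing up

## Task

Put the washed sushi tools away: take the press plunger out of the drainer, turn it so that its flatted stem matches the hole in the rice press, and thread it through until its collar sits flat on the plate. Lay every rice paddle and the nigiri mould that is out on the counter in the drawer, which stands ajar and needs pulling out, and slide it fully shut.

Things in the scene. Friction and masses are not known exactly. Their poses are not given: they have to be found in the camera images.
- paddle_a_mid (a point): one of up to three alike wooden rice paddles (absent: None), 180 long, lying flat. Point at mid-length, half-way up the handle (8 above what it lies on). x runs along it to the blade. The straight handle, 22 wide, 16 thick, reaches from x = -90 to +16; the blade, 54 wide, 8 thick, undersides level, from +16 to +90. It balances at x = +5. 60 g.
- paddle_b_mid (a point): one of up to three alike wooden rice paddles (absent: None), 180 long, lying flat. Point at mid-length, half-way up the handle (8 above what it lies on). x runs along it to the blade. The straight handle, 22 wide, 16 thick, reaches from x = -90 to +16; the blade, 54 wide, 8 thick, undersides level, from +16 to +90. It balances at x = +5. 60 g.
- paddle_c_mid (a point): one of up to three alike wooden rice paddles (absent: None), 180 long, lying flat. Point at mid-length, half-way up the handle (8 above what it lies on). x runs along it to the blade. The straight handle, 22 wide, 16 thick, reaches from x = -90 to +16; the blade, 54 wide, 8 thick, undersides level, from +16 to +90. It balances at x = +5. 60 g.
- mould_mid (a point): white plastic nigiri mould with three open wells (may be absent: None), 130 long (its x), 42 wide (its y), 30 high, open side up on the work surface; point at its centre, half-way up. About 70 g.
- plunger_handle (a point): wooden plunger of the rice press, upright in a drainer cup at the start. Point at the centre of its grip bar, 60 long (its x), 24 wide (its y), 40 high (z up). Below the bar is a round collar, 56 across, 8 thick, then the flatted stem, 30 wide along x, 18 thick along y, 64 long, its lowest 8 stepped in to 25 x 13 as a lead-in. About 200 g.
- plunger_collar (a point): point on the plunger's axis at the underside of its collar, where the stem begins, 28 below plunger_handle; same axes. The stem's tip is 64 below it.
- drainer_rim (a point): centre of the mouth of the fixed round steel drainer cup, 80 above the work surface, 48 across, 40 bore. The plunger's collar rests on its rim at the start, stem hanging inside; any turn fits here.
- press_hole (a point): rice press: small fixed wooden stand with a level steel guide plate (110 along x, 90 along y, 22 thick, top 90 above the work surface). Point at the centre of the through hole, at the plate's top. The hole is oblong, 32.5 along x, 20.5 along y. Either way round of the stem fits; below is free room for the whole stem, so the collar comes to rest on the plate.
- drawer_front (a point): middle of the front end of the inner floor of the shallow drawer in the low white counter unit (fixed, top 95 above the work surface), at the inner face of its front. x points into the unit, y across, z up; moves with the drawer. Inside: x = 0 to 285, y = -150 to 150, walls 51 high; floor 22 above the work surface. Clear of the counter top, open from above: x = 0 to the drawer's opening less 6 mm.
- unit_drawer0 (a joint): drawer opening in m: 0 shut, 0.237 fully out (a stop); at the start partly open, 0.07 to 0.14, too little for a paddle laid lengthwise. It slides along drawer_front's x with about 1 N of friction plus 4 N per m/s, and stays where left.
- unit_drawer0_handle (a point): middle of the drawer's steel bar handle, 11 thick, 120 long across, 35 out from the outer face of the drawer's front, about 57 above the work surface; axes as drawer_front. Pushing the bar shuts the drawer.
Things that resemble listed ones, but are neither listed nor needed, are in the scene too. What is shaped like the part that bears paddle_c_mid but blue is not meant. Several things look just like the part that bears mould_mid: the one meant starts nearest to the robot's base.

How it is judged:
By the outcome, as a careful person would: the job done as asked, in the order asked, and still so for the second after the job is handed in, with the robot touching nothing.
Of paddle_a, paddle_b, paddle_c, mould only 2 to 4 are there at a start; the rules pass over those that are not, and their reading is None.
At some moment in a run one of paddle_a, paddle_b, paddle_c, mould may be knocked a few centimetres aside while the robot is not near it.
It also fails if it takes over 210 s, if anything falls off the work surface, if the arm or the gripper's body presses on something with over 40 N, if the wrist force passes 120 N, or if a joint passes its speed limit or range.

## Robot

A 6-joint arm with a two-finger parallel gripper is mounted at the origin on the work surface. World frame = base frame: x ahead of the robot, y to its left, z up, the work surface at z = 0. Lengths are in mm, angles in degrees, forces in N, time in s.
With the tool pointing down it reaches from about 375 to 750 mm from the base axis. Payload 9 kg.
Tool frame: the origin (TCP) lies on the front face of the gripper's body, between the roots of the fingers; the fingertips stand 73 mm ahead of it and the grasp point (between the pads) lies r.pinch_z ahead of it (r.pinch_z is the distance from the TCP to the grasp point, in mm); z points along the fingers, y is the line along which they close (so a half turn about z gives the same grasp; the last joint's range is limited). The gripper opens to 85 mm and grips with 20 to 120 N. Pads are 22 mm wide; open, the fingers measure 114 mm over their backs; the gripper's body (76 mm by 85 mm) begins 54 mm behind the grasp point. The pads swing forward as they close: fully open they stand 13 mm farther back than shut.
Start: joints at [-76.129, 5.964, 5.575, 89.605, 0, 77.527], TCP at [266.274, -537.705, 303.931] pointing down, gripper open.
Joint ranges: [-171.21, 171.21], [-48.23, 106.86], [-62.78, 66.21], [-105.2, 120.99], [-86.42, 89.51], [-180, 180]. Speed limits (degrees/s): [127.2, 127.2, 147.25, 180, 180, 180].

## Interface

Orientations are given as [roll, pitch, yaw] about the fixed x, y, z axes, in that order (R = Rz(yaw) Ry(pitch) Rx(roll)).
In Python, from workcell import monitor, camera, get_calibration, order, spotter, r gives the robot as it stands.
- The arm moves only by the shell command python3 -m handwheel 'ROWS' [FORCE]. ROWS is JSON, a list of rows, each an object with "travel": the shift along the tool's x, y, z each as a share of 0.25 m, from -1 to 1, a list of three; "turn": the turn, a rotation vector about the tool's x, y, z each as a share of 360 degrees, from -1 to 1, a list of three; "gripper": the closure, from 0 (fully open) to 1 (shut). A call has 1 to 8 rows; each row is the pose to reach, as a shift and turn from the pose commanded when the call began, along the tool's axes at that moment, turning the shorter way round; what a row does not reach only later rows make up. A row lasts 1/10 s, in which the tool goes at most 50 mm and 8.59 degrees, less where a joint would pass 70% of its speed; a pose out of reach is approached as far as the arm can. A call with a number of a shift or a turn outside -1 to 1 is refused whole. A call with a gripper value outside its range is refused whole. The fingers move at their own pace and stop on an object; FORCE is the grip in N (left out, the last holds). Time passes only in rows, so rows that repeat a pose let the fingers close. It gives the time, the measured TCP pose, the force, the opening and the grip force at its end, in the units of the state.
- monitor.get_obs(): the state, without advancing time (a new reading comes with each control period).
- camera(name): name is "scene" or "top" or "wrist"; returns the picture (480x640x3 uint8, red, green, blue); there is no depth.
- get_calibration(name): a dict with "mtx" (3x3 intrinsics, pixels), "view" (4x4, takes a point from world to camera coordinates). Camera axes: x right, y down, z forward; pixel columns grow to the right and rows downward; lengths in mm; the calibration is good to about 2 mm. A picture is of the moment at which its call begins: read the wrist's pose just before it. get_calibration takes no time and is no camera call; for the wrist camera it gives the pose at the moment of the call.
- order.job_done(): hands the job in; it is judged then, once.
Trained networks look in the newest picture that a camera, given by its name, has taken for a name from the list of things; names that differ only in an ending like _2 or _b are one class to them, and where a whole thing is asked for, a point or a joint stands for the part that bears it (a point fixed in the world has none). Each returns a list of dicts, best first, with "conf" (0 to 1); they miss things now and then, are a little off and sometimes report something else, mostly with a low value. They report only what shows in the picture. A call takes as long as a camera call. They do not tell look-alikes from the thing itself.
- spotter.look_for(camera, label): "point" ([x, y, z] in mm, in the coordinates of the camera as it stood for that picture, good to about 4 mm: the middle of the surface that is visible of it).
- spotter.outline_of(camera, label): "mask" (480x640 bool, what is visible of it).
The state is a dict: "time": time; "joints": joint angles; "qvel": joint speeds; "effort": joint torques, N m; "ee_pos": TCP position; "ee_rot": TCP orientation; "wrist_force": force on the tool from outside, world axes, zero at the start; "ft_torque": the same for the moment, N m; "finger_gap": finger opening in mm; "gripper_force": force on a finger pad.
Only numpy, scipy, OpenCV 4.12 (cv2) and the standard library are available. Lean on these libraries where they do the work, as an engineer would, in place of code of your own. Each camera call takes 0.05 s, during which the arm holds its last target. There are 200 camera calls.

## Working session

There is one attempt and no reset: what is moved stays moved. The work goes in short steps, Python scripts to look and compute and a shell command to move; the robot and the scene stay as the last step left them, time stands still between calls to the robot, and variables do not carry over. Pictures are saved under pics/ and viewed, at most 14 in all, crops included, and the job is handed in when it is done.

```bash
ls; mkdir -p pics; cat > h.py <<'E'
import numpy as np, cv2
from workcell import monitor, camera, get_calibration, order, spotter, r
def w(cam,p):
    V=np.array(get_calibration(cam)["view"]); return (np.linalg.inv(V)@np.r_[p,1])[:3]
def ray(cam,u,v,z):
    c=get_calibration(cam); V=np.linalg.inv(np.array(c["view"])); d=V[:3,:3]@np.linalg.inv(np.array(c["mtx"]))@[u,v,1]; o=V[:3,3]
    return o+d*(z-o[2])/d[2]
def snap(cam,name):
    im=camera(cam); cv2.imwrite(f"pics/{name}.png",im[:,:,::-1]); return im
E
python3 - <<'E'
from h import *
print({k:np.round(v,2).tolist() if not isinstance(v,dict) else v for k,v in monitor.get_obs().items()}, r.pinch_z)
for c in ("top","scene"):
    snap(c,c+"0")
    for l in ("paddle_a_mid","mould_mid","plunger_handle","drainer_rim","press_hole","drawer_front","unit_drawer0_handle"):
        print(c,l,[(round(d["conf"],2),np.round(w(c,d["point"])).tolist()) for d in spotter.look_for(c,l)])
E
```

```text
pics
{'time': 0.0, 'joints': [-76.13, 6.0, 5.53, 89.61, 0.0, 77.53], 'qvel': [0.06, 0.06, -0.14, -0.01, -0.04, 0.02], 'effort': [-0.0, -55.69, 50.36, 0.02, -0.0, 0.0], 'ee_pos': [266.21, -537.44, 303.11], 'ee_rot': [-179.92, -0.02, 26.34], 'wrist_force': [-0.73, 0.21, -0.57], 'ft_torque': [-0.05, -0.06, 0.02], 'gripper_force': 0.0, 'finger_gap': 84.91} 53.900000000000006
top paddle_a_mid [(0.76, [503.0, -103.0, 6.0])]
top mould_mid [(0.81, [403.0, -134.0, 4.0]), (0.66, [733.0, -122.0, 8.0]), (0.31, [391.0, -327.0, 125.0])]
top plunger_handle [(0.68, [396.0, -324.0, 126.0])]
top drainer_rim [(0.93, [387.0, -309.0, 5.0])]
top press_hole []
top drawer_front [(0.7, [600.0, 196.0, 19.0]), (0.49, [384.0, -310.0, 5.0]), (0.48, [394.0, -325.0, 129.0])]
top unit_drawer0_handle [(0.68, [598.0, 191.0, 24.0])]
scene paddle_a_mid [(0.87, [496.0, -114.0, 3.0])]
scene mould_mid [(0.92, [401.0, -131.0, 17.0]), (0.91, [728.0, -121.0, 12.0])]
scene plunger_handle [(0.97, [408.0, -327.0, 113.0])]
scene drainer_rim [(0.64, [414.0, -333.0, 4.0])]
scene press_hole [(0.69, [415.0, -332.0, 1.0]), (0.6, [584.0, -372.0, 86.0])]
scene drawer_front [(0.81, [557.0, 181.0, 30.0])]
scene unit_drawer0_handle [(0.9, [562.0, 180.0, 28.0])]
```

View pics/top0.png

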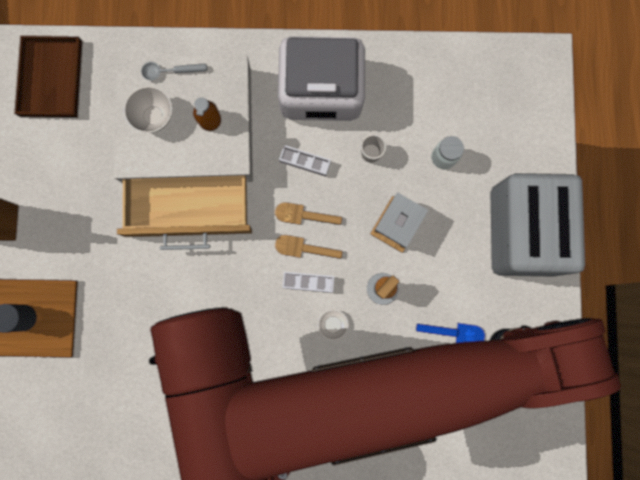

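View pics/scene0.png

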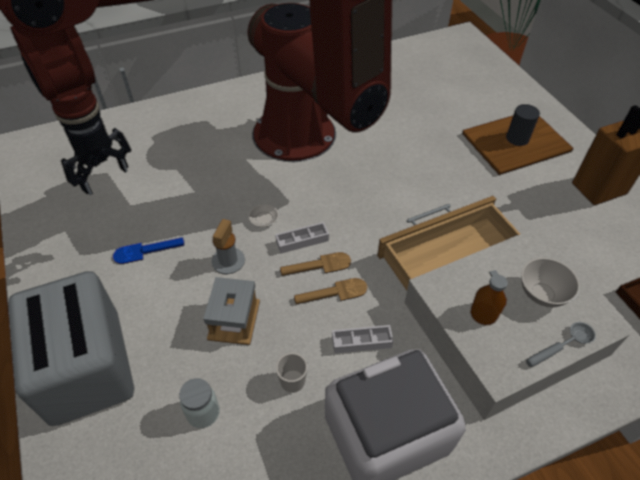

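Top view: paddles at (308,215) and (308,249), with blades to the left. The nearest mould is at (310,283), the plunger at (384,288), the press hole at (403,218), and the drawer front along row 230 with its handle at (185,246). I'll measure these more precisely.

```bash
python3 - <<'E'
from h import *
im=cv2.imread("pics/top0.png"); hsv=cv2.cvtColor(im,cv2.COLOR_BGR2HSV)
m=((hsv[...,1]>90)&(hsv[...,0]<25)&(hsv[...,2]>90)).astype(np.uint8)
n,l,s,c=cv2.connectedComponentsWithStats(m)
for i in range(1,n):
    x,y,ww,hh,a=s[i]
    if a>60 and 110<x<420 and 170<y<300:
        p=np.argwhere(l==i)[:,::-1].astype(np.float32); b=cv2.boxPoints(cv2.minAreaRect(p))
        print(s[i],[np.round(ray("top",u,v,8)[:2]).tolist() for u,v in b])
for n_,(u,v,z) in dict(mould=(310,283,30),press=(403,218,90),plL=(377,294,148),plR=(395,281,148),handle=(185,246,57),frontL=(118,232,73),frontR=(250,232,73),unitL=(116,178,95),unitR=(250,178,95),unitBR=(250,57,95)).items(): print(n_,np.round(ray("top",u,v,z)))
V=np.linalg.inv(np.array(get_calibration("top")["view"]));print("campos",np.round(V[:3,3]))
cv2.imwrite("pics/c1.png",cv2.resize(im[130:330,110:460],None,fx=2.28,fy=2.28,interpolation=cv2.INTER_CUBIC))
cW=get_calibration("wrist");print(np.round(np.array(cW["mtx"])),np.round(np.linalg.inv(np.array(cW["view"])),2))
E
```

```text
[ 117  176  133   60 6694] [[670.0, 386.0], [688.0, 33.0], [538.0, 24.0], [520.0, 373.0]]
[275 203  67  21 736] [[569.0, -41.0], [619.0, -47.0], [594.0, -222.0], [545.0, -215.0]]
[371 216  33  36 200] [[556.0, -285.0], [584.0, -324.0], [495.0, -385.0], [468.0, -347.0]]
[276 236  66  22 738] [[483.0, -43.0], [532.0, -51.0], [504.0, -224.0], [455.0, -216.0]]
[375 276  23  22 389] [[425.0, -309.0], [426.0, -367.0], [371.0, -367.0], [370.0, -310.0]]
mould [ 402. -140.   30.]
press [ 567. -370.   90.]
plL [ 374. -300.  148.]
plR [ 405. -343.  148.]
handle [490. 181.  57.]
frontL [521. 349.  73.]
frontR [527.  15.  73.]
unitL [655. 355.  95.]
unitR [661.  16.  95.]
unitBR [980.  26.  95.]
campos [ 332. -147. 1589.]
[[331.   0. 326.]
 [  0. 331. 237.]
 [  0.   0.   1.]] [[ 4.4000e-01 -8.5000e-01 -2.8000e-01  3.3898e+02]
 [-9.0000e-01 -4.2000e-01 -1.4000e-01 -5.0161e+02]
 [ 0.0000e+00  3.2000e-01 -9.5000e-01  3.7301e+02]
 [ 0.0000e+00  0.0000e+00  0.0000e+00  1.0000e+00]]
```

View pics/c1.png

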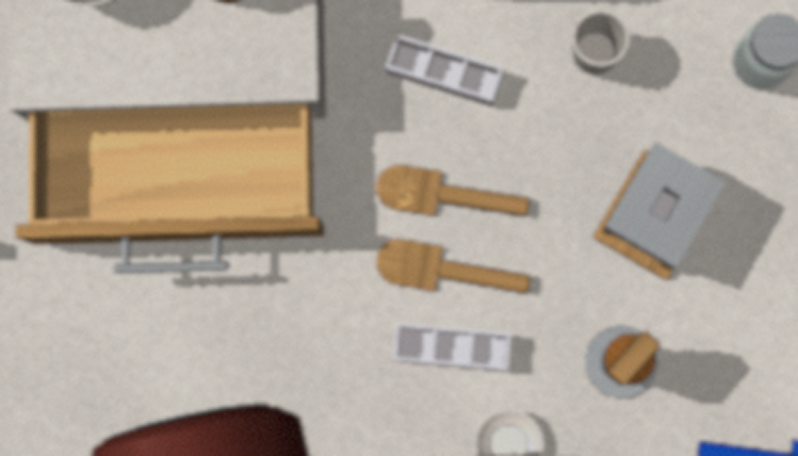

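```bash
cat >> h.py <<'E'
from scipy.spatial.transform import Rotation as Ro
def go(x,y,z,yaw):
    "tool-pointing-down TCP target -> travel and turn shares"
    o=monitor.get_obs(); R=Ro.from_euler('xyz',o["ee_rot"],degrees=True)
    t=R.inv().apply(np.array([x,y,z])-o["ee_pos"])/250; q=(R.inv()*Ro.from_euler('xyz',[180,0,yaw],degrees=True)).as_rotvec(degrees=True)/360
    print("travel",np.round(t,4).tolist(),"turn",np.round(q,4).tolist())
def st():
    o=monitor.get_obs(); print(*[(k,np.round(o[k],2).tolist()) for k in ("time","ee_pos","ee_rot","wrist_force","finger_gap","gripper_force")])
E
python3 - <<'E'
from h import *
go(390,-322,300,126)
E
```

```text
travel [0.8263, -0.5536, 0.0157] turn [0.0, 0.0, -0.2768]
```

```bash
python3 -m handwheel '[{"travel":[0.826,-0.554,0.015],"turn":[0,0,-0.14],"gripper":0},{"travel":[0.826,-0.554,0.015],"turn":[0,0,-0.14],"gripper":0},{"travel":[0.826,-0.554,0.015],"turn":[0,0,-0.14],"gripper":0},{"travel":[0.826,-0.554,0.015],"turn":[0,0,-0.277],"gripper":0},{"travel":[0.826,-0.554,0.015],"turn":[0,0,-0.277],"gripper":0},{"travel":[0.826,-0.554,0.015],"turn":[0,0,-0.277],"gripper":0},{"travel":[0.826,-0.554,0.015],"turn":[0,0,-0.277],"gripper":0},{"travel":[0.826,-0.554,0.015],"turn":[0,0,-0.277],"gripper":0}]' 40
python3 - <<'E'
from h import *
go(390,-322,300,126)
E
```

```text
time: 1.6
ee_pos: [390.2, -321.4, 300.4]
ee_rot: [180.0, 0.0, 95.5]
wrist_force: [-0.1, 0.5, -0.1]
finger_gap: 85.5
gripper_force: 0.0
travel [-0.0021, -0.0011, 0.0015] turn [0.0, 0.0001, -0.0847]
```

```bash
python3 -m handwheel '[{"travel":[0,0,0],"turn":[0,0,-0.085],"gripper":0},{"travel":[0,0,0],"turn":[0,0,-0.085],"gripper":0},{"travel":[0,0,0],"turn":[0,0,-0.085],"gripper":0},{"travel":[0,0,0],"turn":[0,0,-0.085],"gripper":0},{"travel":[0,0,0],"turn":[0,0,-0.085],"gripper":0},{"travel":[0,0,0],"turn":[0,0,-0.085],"gripper":0}]'
python3 - <<'E'
from h import *
st(); snap("wrist","w1"); cv2.imwrite("pics/t1.png",camera("top")[:,:,::-1])
for l in ("plunger_handle","drainer_rim","press_hole"):
    print(l,[(round(d["conf"],2),np.round(w("wrist",d["point"])).tolist()) for d in spotter.look_for("wrist",l)])
E
```

```text
time: 2.2
ee_pos: [389.9, -321.9, 300.2]
ee_rot: [-180.0, 0.0, 125.5]
wrist_force: [0.2, 1.1, 0.3]
finger_gap: 85.5
gripper_force: 0.0
('time', 2.2) ('ee_pos', [389.87, -321.94, 300.2]) ('ee_rot', [-180.0, 0.01, 125.54]) ('wrist_force', [0.24, 1.05, 0.29]) ('finger_gap', 85.46) ('gripper_force', 0.0)
plunger_handle [(0.77, [390.0, -326.0, 126.0]), (0.17, [375.0, -311.0, 6.0])]
drainer_rim [(0.86, [377.0, -309.0, 4.0])]
press_hole []
```

View pics/w1.png

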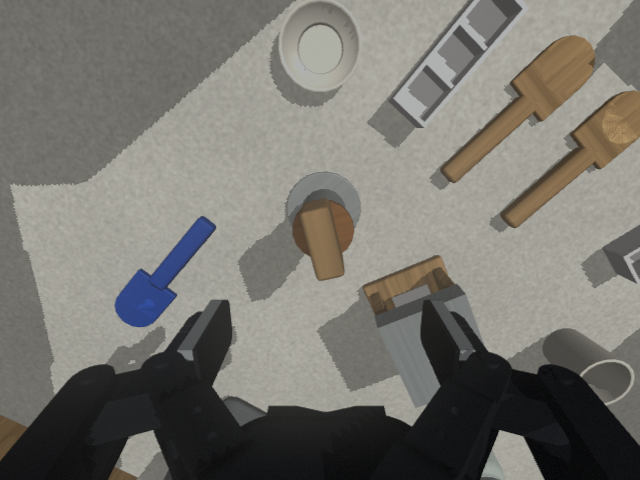

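View pics/t1.png

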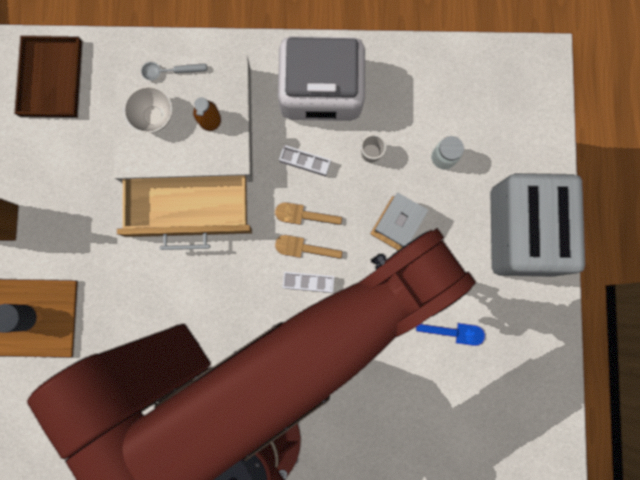

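Wrist view: the grip bar's top face has its far end at about (302–330, 203) and its near end at about (317–344, 277). The two paddles and the mould are upper right, with no third paddle. I'll work out the bar's pose and the grasp.

```bash
python3 - <<'E'
from h import *
im=cv2.imread("pics/w1.png"); cv2.imwrite("pics/w1c.png",cv2.resize(im[160:310,240:480],None,fx=3.3,fy=3.3,interpolation=cv2.INTER_CUBIC))
for n,u,v in (("fl",302,208),("fr",329,203),("nr",344,275),("nl",317,280)): print(n,np.round(ray("wrist",u,v,128),1))
E
```

```text
fl [ 362.  -313.3  128. ]
fr [ 376.2 -298.4  128. ]
nr [ 420.3 -339.   128. ]
nl [ 405.3 -355.2  128. ]
```

View pics/w1c.png

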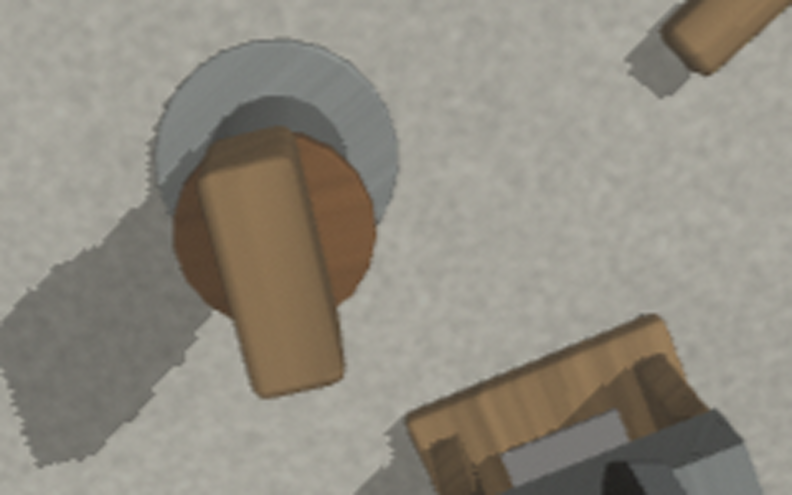

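```bash
python3 - <<'E'
from h import *
P=[ray("wrist",u,v,128)[:2] for u,v in ((300.6,214.5),(328.8,209.4),(343.9,274.5),(318.8,280.3))]
f=(P[0]+P[1])/2;n=(P[2]+P[3])/2;d=f-n;print(f,n,(f+n)/2,np.linalg.norm(d),np.linalg.norm(P[0]-P[1]),np.degrees(np.arctan2(d[1],d[0])))
c=(f+n)/2; y=np.degrees(np.arctan2(d[1],d[0])); go(*c,162,y)
E
```

```text
[ 371.47612205 -310.24812098] [ 413.29401899 -346.59934744] [ 392.38507052 -328.42373421] 55.40891778192468 21.54379288347763 139.00040327768792
travel [-0.0268, -0.0069, 0.5526] turn [-0.0, 0.0, -0.0371]
```

```bash
python3 -m handwheel '[{"travel":[-0.027,-0.007,0.2],"turn":[0,0,-0.037],"gripper":0},{"travel":[-0.027,-0.007,0.2],"turn":[0,0,-0.037],"gripper":0},{"travel":[-0.027,-0.007,0.4],"turn":[0,0,-0.037],"gripper":0},{"travel":[-0.027,-0.007,0.532],"turn":[0,0,-0.037],"gripper":0},{"travel":[-0.027,-0.007,0.532],"turn":[0,0,-0.037],"gripper":0},{"travel":[-0.027,-0.007,0.532],"turn":[0,0,-0.037],"gripper":0},{"travel":[-0.027,-0.007,0.532],"turn":[0,0,-0.037],"gripper":0.4},{"travel":[-0.027,-0.007,0.532],"turn":[0,0,-0.037],"gripper":1}]' 60
python3 -m handwheel '[{"travel":[0,0,0],"turn":[0,0,0],"gripper":1},{"travel":[0,0,0],"turn":[0,0,0],"gripper":1},{"travel":[0,0,0],"turn":[0,0,0],"gripper":1},{"travel":[0,0,0],"turn":[0,0,0],"gripper":1},{"travel":[0,0,0],"turn":[0,0,0],"gripper":1}]' 60
```

```text
time: 3.25
ee_pos: [393.1, -329.4, 169.5]
ee_rot: [-180.0, 0.2, 139.0]
wrist_force: [-0.3, 0.8, -0.4]
finger_gap: 58.7
gripper_force: 0.0
time: 3.75
ee_pos: [392.6, -328.8, 168.0]
ee_rot: [-180.0, 0.1, 139.0]
wrist_force: [-0.1, -0.3, 6.2]
finger_gap: 23.1
gripper_force: 59.4
```

```bash
python3 -m handwheel '[{"travel":[0,0,-0.2],"turn":[0,0,0],"gripper":1},{"travel":[0,0,-0.4],"turn":[0,0,0],"gripper":1},{"travel":[0,0,-0.6],"turn":[0,0,0],"gripper":1},{"travel":[0,0,-0.6],"turn":[0,0,0],"gripper":1},{"travel":[0,0,-0.6],"turn":[0,0,0],"gripper":1}]' 60
python3 - <<'E'
from h import *
go(600,-388,320,152)
E
```

```text
time: 4.25
ee_pos: [392.7, -328.9, 318.0]
ee_rot: [-180.0, 0.1, 139.0]
wrist_force: [-0.5, 0.2, -2.1]
finger_gap: 23.1
gripper_force: 61.0
travel [-0.7812, 0.3653, -0.0067] turn [-0.0001, 0.0003, -0.0361]
```

```bash
python3 -m handwheel '[{"travel":[-0.15,0.07,0],"turn":[0,0,-0.01],"gripper":1},{"travel":[-0.3,0.14,0],"turn":[0,0,-0.02],"gripper":1},{"travel":[-0.45,0.21,0],"turn":[0,0,-0.036],"gripper":1},{"travel":[-0.6,0.28,0],"turn":[0,0,-0.036],"gripper":1},{"travel":[-0.78,0.365,-0.007],"turn":[0,0,-0.036],"gripper":1},{"travel":[-0.78,0.365,-0.007],"turn":[0,0,-0.036],"gripper":1},{"travel":[-0.78,0.365,-0.007],"turn":[0,0,-0.036],"gripper":1},{"travel":[-0.78,0.365,-0.007],"turn":[0,0,-0.036],"gripper":1}]' 60
python3 - <<'E'
from h import *
st(); im=snap("wrist","w2")
print([(round(d["conf"],2),np.round(w("wrist",d["point"])).tolist()) for d in spotter.look_for("wrist","press_hole")])
E
```

```text
time: 5.05
ee_pos: [598.9, -387.0, 317.3]
ee_rot: [180.0, -0.1, 152.0]
wrist_force: [0.1, 0.4, -1.3]
finger_gap: 23.1
gripper_force: 60.9
('time', 5.05) ('ee_pos', [598.85, -387.04, 317.27]) ('ee_rot', [179.97, -0.15, 151.99]) ('wrist_force', [0.11, 0.44, -1.31]) ('finger_gap', 23.14) ('gripper_force', 60.95)
[(0.73, [558.0, -368.0, 90.0])]
```

View pics/w2.png

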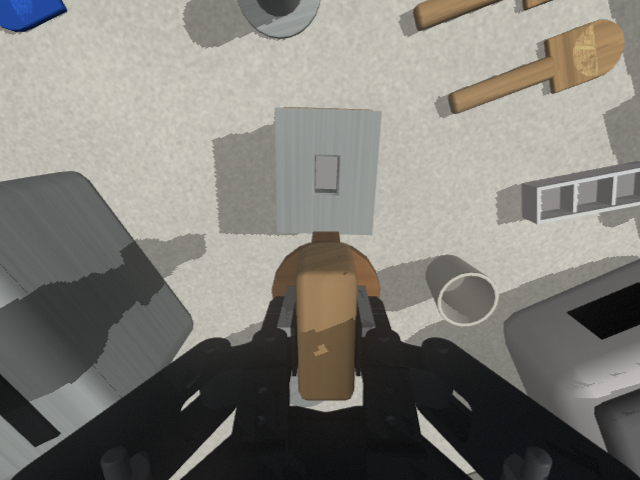

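The plate spans (275,107) to (372,235), the hole is at about (327,173), and the held plunger is vertical in the lower middle. I'll refine these subpixel.

```bash
python3 - <<'E'
from h import *
im=cv2.imread("pics/w2.png"); g=cv2.cvtColor(im,cv2.COLOR_BGR2GRAY)
a=cv2.resize(im[140:205,295:360],None,fx=6,fy=6,interpolation=cv2.INTER_CUBIC)
b=cv2.resize(im[230:410,250:400],None,fx=2.6,fy=2.6,interpolation=cv2.INTER_CUBIC)
H=max(a.shape[0],b.shape[0]);pad=lambda q:cv2.copyMakeBorder(q,0,H-q.shape[0],0,0,cv2.BORDER_CONSTANT)
cv2.imwrite("pics/w2c.png",np.hstack([pad(a),pad(b)])); print(a.shape,b.shape)
print(g[172,300:352]);print(g[140:205,327])
E
```

```text
(390, 390, 3) (468, 390, 3)
[147 148 147 146 146 147 146 147 148 147 147 149 150 148 133 110 131 142
 142 142 143 142 142 142 143 141 142 142 143 142 142 143 142 143 142 141
 130 105 101 128 145 148 147 147 150 149 149 149 149 149 149 151]
[151 152 151 153 152 152 152 152 153 151 151 152 151 152 144 121 130 142
 142 143 143 142 143 143 142 142 143 142 142 143 141 140 142 142 142 142
 142 142 141 142 142 141 141 142 141 141 140 141 141  87  78  90  93 143
 136 148 149 149 149 149 149 149 148 149 150]
```

View pics/w2c.png

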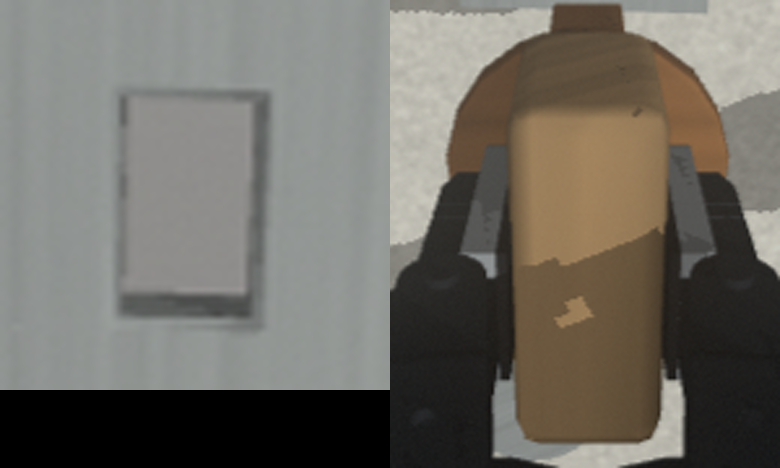

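```bash
python3 - <<'E'
from h import *
o=monitor.get_obs();z=o["ee_pos"][2]
def rep(P,zz):
    Q=[ray("wrist",u,v,zz)[:2] for u,v in P]; f=(Q[0]+Q[1])/2;n=(Q[2]+Q[3])/2; d=f-n
    print(np.round(np.mean(Q,0),1),"len",np.linalg.norm(d),np.linalg.norm(Q[0]-Q[1]),np.linalg.norm(Q[2]-Q[3]),"yaw",np.degrees(np.arctan2(d[1],d[0])), "long edges",[np.degrees(np.arctan2(*(a-b)[::-1])) for a,b in ((Q[0],Q[3]),(Q[1],Q[2]))])
    return np.mean(Q,0)
s=lambda x,y,k,u,v:((x+.5)/k-.5+u,(y+.5)/k-.5+v)
h=rep([s(*p,6,295,140) for p in ((116,91),(270,92),(263,327),(116,321))],90)
rep([(275,107),(381,110),(372,235),(276,234)],90)
b=rep([s(*p,2.6,250,230) for p in ((120,112),(278,112),(270,441),(127,441))],z-40)
R=Ro.from_euler('xyz',o["ee_rot"],degrees=True).inv()
print("bar minus tcp in tool",R.apply(np.r_[b-o["ee_pos"][:2],0]), o["ee_pos"])
E
```

```text
[ 563.4 -367.7] len 34.34972522458662 22.522608047743585 22.318987176307044 yaw 151.16827128883645 long edges [np.float64(151.34611183010063), np.float64(150.99441881205948)]
[ 563.7 -368.4] len 111.52282550621747 89.2165809016473 90.96359514771795 yaw 150.14821473939543 long edges [np.float64(149.70725795393568), np.float64(150.59486572619068)]
[ 596.8 -385.9] len 57.43904957742785 21.903796710136096 22.833287074640957 yaw 151.93841939436348 long edges [np.float64(151.47487193632534), np.float64(152.4020164558261)]
bar minus tcp in tool [2.17456711e+00 3.48900957e-01 4.67867374e-04] [ 598.55287228 -387.19533871  319.10523357]
```

```bash
python3 - <<'E'
from h import *
go(564.9,-368.8,256,150.8)
E
```

```text
travel [0.1533, 0.0017, 0.2525] turn [-0.0, -0.0, 0.0032]
```

```bash
python3 -m handwheel '[{"travel":[0.08,0.001,0.05],"turn":[0,0,0.0032],"gripper":1},{"travel":[0.1533,0.0017,0.1],"turn":[0,0,0.0032],"gripper":1},{"travel":[0.1533,0.0017,0.2],"turn":[0,0,0.0032],"gripper":1},{"travel":[0.1533,0.0017,0.2525],"turn":[0,0,0.0032],"gripper":1},{"travel":[0.1533,0.0017,0.2525],"turn":[0,0,0.0032],"gripper":1},{"travel":[0.1533,0.0017,0.2525],"turn":[0,0,0.0032],"gripper":1}]' 60
python3 -m handwheel '[{"travel":[0,0,0.02],"turn":[0,0,0],"gripper":1},{"travel":[0,0,0.04],"turn":[0,0,0],"gripper":1},{"travel":[0,0,0.06],"turn":[0,0,0],"gripper":1},{"travel":[0,0,0.07],"turn":[0,0,0],"gripper":1},{"travel":[0,0,0.08],"turn":[0,0,0],"gripper":1},{"travel":[0,0,0.08],"turn":[0,0,0],"gripper":1}]' 60
```

```text
time: 5.75
ee_pos: [565.7, -369.2, 256.6]
ee_rot: [-180.0, 0.0, 150.8]
wrist_force: [1.0, 0.6, -1.5]
finger_gap: 23.1
gripper_force: 61.0
time: 6.35
ee_pos: [566.6, -369.5, 240.8]
ee_rot: [-179.9, 0.3, 150.8]
wrist_force: [-5.6, 5.3, 26.3]
finger_gap: 23.5
gripper_force: 64.7
```

```bash
python3 -m handwheel '[{"travel":[0,0,-0.03],"turn":[0,0,0],"gripper":1},{"travel":[0,0,-0.03],"turn":[0,0,0],"gripper":1},{"travel":[0.006,0,-0.03],"turn":[0,0,0],"gripper":1},{"travel":[0.006,0,-0.03],"turn":[0,0,0],"gripper":1},{"travel":[0.006,0,-0.03],"turn":[0,0,0],"gripper":1}]' 60
python3 -m handwheel '[{"travel":[0,0,0.01],"turn":[0,0,0],"gripper":1},{"travel":[0,0,0.02],"turn":[0,0,0],"gripper":1},{"travel":[0,0,0.03],"turn":[0,0,0],"gripper":1},{"travel":[0,0,0.035],"turn":[0,0,0],"gripper":1},{"travel":[0,0,0.035],"turn":[0,0,0],"gripper":1}]' 60
```

```text
time: 6.85
ee_pos: [564.3, -368.2, 242.4]
ee_rot: [180.0, -0.1, 150.8]
wrist_force: [1.4, 0.5, -1.9]
finger_gap: 23.4
gripper_force: 60.9
time: 7.35
ee_pos: [564.4, -368.3, 234.3]
ee_rot: [180.0, -0.0, 150.8]
wrist_force: [0.0, -0.7, -1.4]
finger_gap: 23.5
gripper_force: 61.0
```

```bash
python3 -m handwheel '[{"travel":[0,0,0.01],"turn":[0,0,0],"gripper":1},{"travel":[0,0,0.02],"turn":[0,0,0],"gripper":1},{"travel":[0,0,0.03],"turn":[0,0,0],"gripper":1},{"travel":[0,0,0.04],"turn":[0,0,0],"gripper":1},{"travel":[0,0,0.04],"turn":[0,0,0],"gripper":1}]' 60
```

```text
time: 7.85
ee_pos: [565.6, -369.3, 232.9]
ee_rot: [-179.8, 0.5, 150.8]
wrist_force: [-10.2, 7.3, 39.6]
finger_gap: 23.0
gripper_force: 67.2
```

```bash
python3 - <<'E'
from h import *
o=monitor.get_obs(); st(); R=Ro.from_euler('xyz',o["ee_rot"],degrees=True).inv()
print("F tool",R.apply(o["wrist_force"]),"M tool",R.apply(o["ft_torque"]))
E
```

```text
('time', 7.85) ('ee_pos', [565.57, -369.25, 232.87]) ('ee_rot', [-179.84, 0.5, 150.85]) ('wrist_force', [-10.21, 7.35, 39.6]) ('finger_gap', 23.05) ('gripper_force', 67.19)
F tool [ 12.1466296    1.33379844 -39.71516364] M tool [-0.60254005  2.94194542  0.01473284]
```

```bash
python3 -m handwheel '[{"travel":[0,0,-0.048],"turn":[0,0,0],"gripper":1},{"travel":[0,0,-0.048],"turn":[0,0,0],"gripper":1},{"travel":[0,0,-0.048],"turn":[0,0,0],"gripper":1},{"travel":[0,0,-0.048],"turn":[0,0,0],"gripper":1}]' 60
python3 -m handwheel '[{"travel":[0.008,0,0],"turn":[0,0,0],"gripper":1},{"travel":[0.008,0,0],"turn":[0,0,0],"gripper":1},{"travel":[0.008,0,0],"turn":[0,0,0],"gripper":1}]' 60
python3 -m handwheel '[{"travel":[0.008,0,0],"turn":[0,0,0],"gripper":1},{"travel":[0.008,0,0],"turn":[0,0,0],"gripper":1},{"travel":[0.008,0,0],"turn":[0,0,0],"gripper":1}]' 60
```

```text
time: 8.25
ee_pos: [564.2, -368.1, 235.1]
ee_rot: [180.0, -0.1, 150.8]
wrist_force: [1.4, -0.0, -1.7]
finger_gap: 23.3
gripper_force: 61.5
time: 8.55
ee_pos: [562.6, -367.3, 236.2]
ee_rot: [180.0, -0.0, 150.8]
wrist_force: [0.2, -0.5, -0.6]
finger_gap: 23.0
gripper_force: 61.4
time: 8.85
ee_pos: [561.0, -366.4, 236.6]
ee_rot: [-180.0, 0.0, 150.8]
wrist_force: [1.0, 0.7, -1.9]
finger_gap: 23.4
gripper_force: 61.4
```

```bash
python3 -m handwheel '[{"travel":[0.008,0,0],"turn":[0,0,0],"gripper":1},{"travel":[0.008,0,0],"turn":[0,0,0],"gripper":1},{"travel":[0.008,0,0],"turn":[0,0,0],"gripper":1}]' 60
python3 -m handwheel '[{"travel":[0.008,0,0],"turn":[0,0,0],"gripper":1},{"travel":[0.008,0,0],"turn":[0,0,0],"gripper":1},{"travel":[0.008,0,0],"turn":[0,0,0],"gripper":1}]' 60
```

```text
time: 9.15
ee_pos: [559.6, -365.6, 236.8]
ee_rot: [-180.0, 0.1, 150.8]
wrist_force: [4.2, -1.8, -3.2]
finger_gap: 23.2
gripper_force: 61.1
time: 9.45
ee_pos: [558.0, -364.8, 237.0]
ee_rot: [-180.0, 0.1, 150.8]
wrist_force: [4.3, -2.1, -1.1]
finger_gap: 23.4
gripper_force: 61.2
```

```bash
python3 -m handwheel '[{"travel":[-0.022,0,0],"turn":[0,0,0],"gripper":1},{"travel":[-0.022,0,0],"turn":[0,0,0],"gripper":1},{"travel":[-0.022,0,0],"turn":[0,0,0],"gripper":1},{"travel":[-0.022,0,0],"turn":[0,0,0],"gripper":1}]' 90
python3 -m handwheel '[{"travel":[0,0.012,0],"turn":[0,0,0],"gripper":1},{"travel":[0,0.012,0],"turn":[0,0,0],"gripper":1},{"travel":[0,0.012,0],"turn":[0,0,0],"gripper":1}]' 90
python3 -m handwheel '[{"travel":[0,-0.024,0],"turn":[0,0,0],"gripper":1},{"travel":[0,-0.024,0],"turn":[0,0,0],"gripper":1},{"travel":[0,-0.024,0],"turn":[0,0,0],"gripper":1},{"travel":[0,-0.024,0],"turn":[0,0,0],"gripper":1}]' 90
```

```text
time: 9.85
ee_pos: [562.1, -367.0, 236.3]
ee_rot: [180.0, -0.0, 150.8]
wrist_force: [0.1, -0.0, -1.8]
finger_gap: 22.7
gripper_force: 91.0
time: 10.15
ee_pos: [563.8, -364.3, 236.6]
ee_rot: [-180.0, -0.0, 150.8]
wrist_force: [0.7, -0.3, -1.2]
finger_gap: 23.0
gripper_force: 91.2
time: 10.55
ee_pos: [560.8, -369.8, 236.6]
ee_rot: [-180.0, 0.0, 150.8]
wrist_force: [0.4, 0.3, -2.0]
finger_gap: 23.1
gripper_force: 91.2
```

```bash
python3 -m handwheel '[{"travel":[0,-0.008,0],"turn":[0,0,0],"gripper":1},{"travel":[0,-0.008,0],"turn":[0,0,0],"gripper":1},{"travel":[0,-0.008,0],"turn":[0,0,0],"gripper":1}]' 90
python3 -m handwheel '[{"travel":[0,0.028,0],"turn":[0,0,0],"gripper":1},{"travel":[0,0.028,0],"turn":[0,0,0],"gripper":1},{"travel":[0,0.028,0],"turn":[0,0,0],"gripper":1},{"travel":[0,0.028,0],"turn":[0,0,0],"gripper":1}]' 90
python3 -m handwheel '[{"travel":[0,0.008,0],"turn":[0,0,0],"gripper":1},{"travel":[0,0.008,0],"turn":[0,0,0],"gripper":1},{"travel":[0,0.008,0],"turn":[0,0,0],"gripper":1}]' 90
```

```text
time: 10.85
ee_pos: [560.1, -371.0, 236.6]
ee_rot: [179.9, 0.0, 150.8]
wrist_force: [1.2, 4.0, -0.7]
finger_gap: 23.0
gripper_force: 91.4
time: 11.25
ee_pos: [563.2, -365.5, 236.5]
ee_rot: [-180.0, 0.0, 150.8]
wrist_force: [-0.2, 0.3, -1.6]
finger_gap: 23.1
gripper_force: 91.2
time: 11.55
ee_pos: [564.1, -364.0, 236.5]
ee_rot: [-180.0, 0.0, 150.8]
wrist_force: [-2.2, -2.5, -2.1]
finger_gap: 22.9
gripper_force: 91.1
```

```bash
python3 -m handwheel '[{"travel":[0,-0.0176,0],"turn":[0,0,0],"gripper":1},{"travel":[-0.012,-0.0176,0],"turn":[0,0,0],"gripper":1},{"travel":[-0.012,-0.0176,0],"turn":[0,0,0],"gripper":1},{"travel":[-0.012,-0.0176,0],"turn":[0,0,0],"gripper":1}]' 90
python3 -m handwheel '[{"travel":[-0.006,0,0],"turn":[0,0,0],"gripper":1},{"travel":[-0.006,0,0],"turn":[0,0,0],"gripper":1},{"travel":[-0.006,0,0],"turn":[0,0,0],"gripper":1}]' 90
python3 -m handwheel '[{"travel":[-0.006,0,0],"turn":[0,0,0],"gripper":1},{"travel":[-0.006,0,0],"turn":[0,0,0],"gripper":1},{"travel":[-0.006,0,0],"turn":[0,0,0],"gripper":1}]' 90
python3 -m handwheel '[{"travel":[-0.006,0,0],"turn":[0,0,0],"gripper":1},{"travel":[-0.006,0,0],"turn":[0,0,0],"gripper":1},{"travel":[-0.006,0,0],"turn":[0,0,0],"gripper":1}]' 90
```

```text
time: 11.95
ee_pos: [564.8, -368.9, 236.5]
ee_rot: [180.0, -0.0, 150.8]
wrist_force: [-1.0, -0.4, -1.0]
finger_gap: 22.4
gripper_force: 91.2
time: 12.25
ee_pos: [565.8, -369.4, 236.5]
ee_rot: [180.0, -0.0, 150.8]
wrist_force: [-1.8, 2.5, -0.3]
finger_gap: 23.2
gripper_force: 91.4
time: 12.55
ee_pos: [566.5, -369.8, 236.5]
ee_rot: [-180.0, -0.1, 150.8]
wrist_force: [-7.7, 3.8, 3.0]
finger_gap: 22.7
gripper_force: 91.9
time: 12.85
ee_pos: [567.8, -370.5, 236.5]
ee_rot: [180.0, -0.2, 150.8]
wrist_force: [-7.4, 5.3, 3.1]
finger_gap: 22.6
gripper_force: 91.9
```

```bash
python3 -m handwheel '[{"travel":[0.023,0,0],"turn":[0,0,0],"gripper":1},{"travel":[0.023,0,0],"turn":[0,0,0],"gripper":1},{"travel":[0.023,0,0],"turn":[0,0,0],"gripper":1},{"travel":[0.023,0,0.008],"turn":[0,0,0],"gripper":1},{"travel":[0.023,0,0.016],"turn":[0,0,0],"gripper":1},{"travel":[0.023,0,0.024],"turn":[0,0,0],"gripper":1},{"travel":[0.023,0,0.028],"turn":[0,0,0],"gripper":1},{"travel":[0.023,0,0.028],"turn":[0,0,0],"gripper":1}]' 90
```

```text
time: 13.65
ee_pos: [563.6, -368.3, 229.2]
ee_rot: [180.0, -0.0, 150.8]
wrist_force: [-0.6, 0.3, -2.2]
finger_gap: 22.8
gripper_force: 91.2
```

Below the step height with no force, so the stem has entered. I'll continue down.

```bash
python3 -m handwheel '[{"travel":[0,0,0.015],"turn":[0,0,0],"gripper":1},{"travel":[0,0,0.03],"turn":[0,0,0],"gripper":1},{"travel":[0,0,0.045],"turn":[0,0,0],"gripper":1},{"travel":[0,0,0.06],"turn":[0,0,0],"gripper":1},{"travel":[0,0,0.06],"turn":[0,0,0],"gripper":1}]' 90
python3 -m handwheel '[{"travel":[0,0,0.015],"turn":[0,0,0],"gripper":1},{"travel":[0,0,0.03],"turn":[0,0,0],"gripper":1},{"travel":[0,0,0.045],"turn":[0,0,0],"gripper":1},{"travel":[0,0,0.06],"turn":[0,0,0],"gripper":1},{"travel":[0,0,0.06],"turn":[0,0,0],"gripper":1}]' 60
```

```text
time: 14.15
ee_pos: [563.4, -368.1, 213.6]
ee_rot: [180.0, -0.1, 150.8]
wrist_force: [-0.4, 0.0, -1.1]
finger_gap: 22.7
gripper_force: 91.2
time: 14.65
ee_pos: [563.4, -368.1, 198.7]
ee_rot: [180.0, -0.1, 150.8]
wrist_force: [-0.2, -0.4, -1.1]
finger_gap: 22.8
gripper_force: 91.2
```

```bash
python3 -m handwheel '[{"travel":[0,0,0.02],"turn":[0,0,0],"gripper":1},{"travel":[0,0,0.04],"turn":[0,0,0],"gripper":1},{"travel":[0,0,0.06],"turn":[0,0,0],"gripper":1},{"travel":[0,0,0.07],"turn":[0,0,0],"gripper":1},{"travel":[0,0,0.078],"turn":[0,0,0],"gripper":1},{"travel":[0,0,0.082],"turn":[0,0,0],"gripper":1},{"travel":[0,0,0.082],"turn":[0,0,0],"gripper":1}]' 40
```

```text
time: 15.35
ee_pos: [563.7, -368.3, 179.0]
ee_rot: [-180.0, 0.0, 150.8]
wrist_force: [-0.0, 0.0, -1.6]
finger_gap: 22.7
gripper_force: 91.2
```

```bash
python3 -m handwheel '[{"travel":[0,0,0],"turn":[0,0,0],"gripper":0.4},{"travel":[0,0,0],"turn":[0,0,0],"gripper":0.4},{"travel":[0,0,0],"turn":[0,0,0],"gripper":0.4},{"travel":[0,0,-0.04],"turn":[0,0,0],"gripper":0.4},{"travel":[0,0,-0.2],"turn":[0,0,0],"gripper":0.4},{"travel":[0,0,-0.4],"turn":[0,0,0],"gripper":0.4},{"travel":[0,0,-0.5],"turn":[0,0,0],"gripper":0.4},{"travel":[0,0,-0.5],"turn":[0,0,0],"gripper":0.4}]' 40
python3 - <<'E'
from h import *
st(); snap("wrist","w3"); snap("scene","s3")
a=cv2.imread("pics/s3.png")[230:380,150:300];b=cv2.imread("pics/w3.png")[60:460,120:520]
cv2.imwrite("pics/c3.png",np.hstack([cv2.resize(a,(390,390),interpolation=cv2.INTER_CUBIC),cv2.resize(b,(390,390))]))
E
```

```text
time: 16.15
ee_pos: [564.7, -369.3, 310.6]
ee_rot: [-179.9, 0.5, 150.8]
wrist_force: [-0.1, -0.8, -0.7]
finger_gap: 51.1
gripper_force: 0.0
('time', 16.15) ('ee_pos', [564.71, -369.32, 310.55]) ('ee_rot', [-179.87, 0.48, 150.83]) ('wrist_force', [-0.12, -0.83, -0.72]) ('finger_gap', 51.08) ('gripper_force', 0.0)
```

View pics/c3.png

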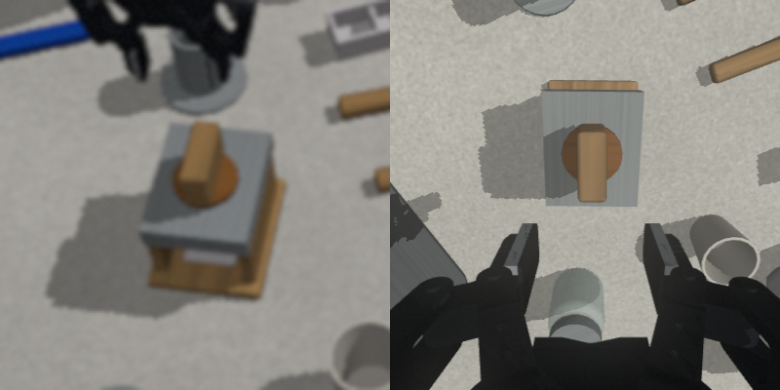

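The plunger is seated, with its collar flat on the plate. Next is the drawer handle.

```bash
python3 - <<'E'
from h import *
go(490,175,300,91)
E
```

```text
travel [1.3179, 1.7543, 0.0171] turn [0.0001, 0.0003, 0.1662]
```

```bash
python3 -m handwheel '[{"travel":[0.66,0.877,0.01],"turn":[0,0,0.08],"gripper":0.4},{"travel":[0.66,0.877,0.01],"turn":[0,0,0.08],"gripper":0.4},{"travel":[0.66,0.877,0.01],"turn":[0,0,0.08],"gripper":0.4},{"travel":[0.66,0.877,0.01],"turn":[0,0,0.08],"gripper":0.4},{"travel":[0.66,0.877,0.01],"turn":[0,0,0.08],"gripper":0.4},{"travel":[0.66,0.877,0.01],"turn":[0,0,0.08],"gripper":0.4},{"travel":[0.66,0.877,0.01],"turn":[0,0,0.08],"gripper":0.4}]'
python3 - <<'E'
from h import *
go(490,175,300,91)
E
```

```text
time: 16.95
ee_pos: [525.5, -93.2, 300.4]
ee_rot: [-180.0, -0.1, 122.2]
wrist_force: [0.2, -0.8, 0.2]
finger_gap: 51.3
gripper_force: 0.0
travel [0.9831, 0.4521, 0.0033] turn [-0.0002, -0.0003, 0.0868]
```

```bash
python3 -m handwheel '[{"travel":[0.983,0.452,0],"turn":[0,0,0.0868],"gripper":0.4},{"travel":[0.983,0.452,0],"turn":[0,0,0.0868],"gripper":0.4},{"travel":[0.983,0.452,0],"turn":[0,0,0.0868],"gripper":0.4},{"travel":[0.983,0.452,0],"turn":[0,0,0.0868],"gripper":0.4},{"travel":[0.983,0.452,0],"turn":[0,0,0.0868],"gripper":0.4},{"travel":[0.983,0.452,0],"turn":[0,0,0.0868],"gripper":0.4},{"travel":[0.983,0.452,0],"turn":[0,0,0.0868],"gripper":0.4},{"travel":[0.983,0.452,0],"turn":[0,0,0.0868],"gripper":0.4}]'
python3 - <<'E'
from h import *
st(); snap("wrist","w4")
E
```

```text
time: 17.75
ee_pos: [491.8, 171.8, 300.4]
ee_rot: [-179.9, 0.0, 90.9]
wrist_force: [-0.1, -0.3, -0.1]
finger_gap: 50.9
gripper_force: 0.0
('time', 17.75) ('ee_pos', [491.81, 171.76, 300.4]) ('ee_rot', [-179.91, 0.04, 90.85]) ('wrist_force', [-0.11, -0.26, -0.09]) ('finger_gap', 50.9) ('gripper_force', 0.0)
```

View pics/w4.png

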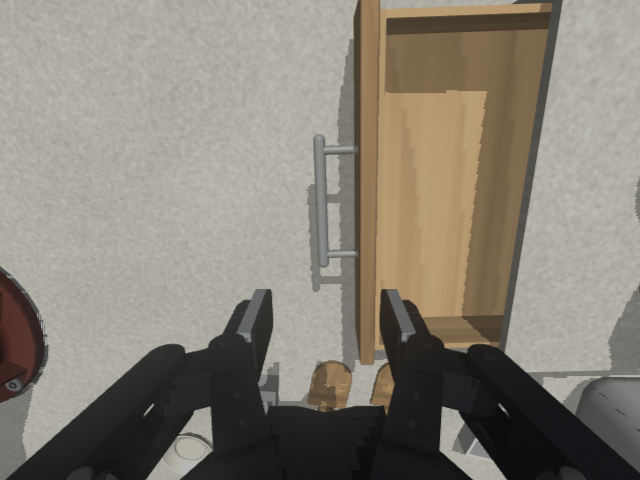

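Handle bar runs from (319,138) to (324,264). The drawer front's top edge is at columns 359–380, and the counter edge goes from (557,10) to (503,345).

```bash
python3 - <<'E'
from h import *
P=lambda u,v,z:np.round(ray("wrist",u,v,z),1)
print("bar",P(319,138,57),P(324,264,57))
print("front inner top",P(379,30,73),P(381,347,73),"outer",P(358,30,73),P(362,347,73))
print("counter edge",P(557,10,95),P(503,345,95))
print("side walls inner top",P(450,19,73),P(450,345,73))
a,b=ray("wrist",319,138,57),ray("wrist",324,264,57);d=a-b;y=np.degrees(np.arctan2(d[1],d[0]));print(y);m=(a+b)/2
go(m[0],m[1],113,y)
E
```

```text
bar [484.8 242.1  57. ] [490.9 118.5  57. ]
front inner top [531.4 324.3  73. ] [552.6  30.7  73. ] outer [515. 324.  73.] [532.4  30.4  73. ]
counter edge [654.3 333.1  95. ] [667.5  51.2  95. ]
side walls inner top [585.9 332.4  73. ] [625.5  34.3  73. ]
92.80566137831576
travel [0.0377, -0.0153, 0.7502] turn [-0.0002, 0.0001, -0.0057]
```

```bash
python3 -m handwheel '[{"travel":[0.038,-0.015,0.1],"turn":[0,0,-0.0057],"gripper":0.65},{"travel":[0.038,-0.015,0.2],"turn":[0,0,-0.0057],"gripper":0.65},{"travel":[0.038,-0.015,0.35],"turn":[0,0,-0.0057],"gripper":0.65},{"travel":[0.038,-0.015,0.5],"turn":[0,0,-0.0057],"gripper":0.65},{"travel":[0.038,-0.015,0.65],"turn":[0,0,-0.0057],"gripper":0.65},{"travel":[0.038,-0.015,0.75],"turn":[0,0,-0.0057],"gripper":0.65},{"travel":[0.038,-0.015,0.75],"turn":[0,0,-0.0057],"gripper":0.65},{"travel":[0.038,-0.015,0.75],"turn":[0,0,-0.0057],"gripper":0.65}]' 60
python3 -m handwheel '[{"travel":[0,0,0],"turn":[0,0,0],"gripper":1},{"travel":[0,0,0],"turn":[0,0,0],"gripper":1},{"travel":[0,0,0],"turn":[0,0,0],"gripper":1},{"travel":[0,0,0],"turn":[0,0,0],"gripper":1}]' 60
```

```text
time: 18.6
ee_pos: [488.5, 179.5, 113.7]
ee_rot: [-180.0, 0.0, 92.7]
wrist_force: [-1.1, 0.3, -0.2]
finger_gap: 29.7
gripper_force: 0.0
time: 19.0
ee_pos: [488.2, 180.3, 113.9]
ee_rot: [180.0, 0.1, 92.8]
wrist_force: [1.2, -6.6, 0.6]
finger_gap: 8.8
gripper_force: 58.5
```

```bash
python3 -m handwheel '[{"travel":[0,-0.06,0],"turn":[0,0,0],"gripper":1},{"travel":[0,-0.12,0],"turn":[0,0,0],"gripper":1},{"travel":[0,-0.18,0],"turn":[0,0,0],"gripper":1},{"travel":[0,-0.24,0],"turn":[0,0,0],"gripper":1},{"travel":[0,-0.3,0],"turn":[0,0,0],"gripper":1},{"travel":[0,-0.36,0],"turn":[0,0,0],"gripper":1},{"travel":[0,-0.42,0],"turn":[0,0,0],"gripper":1},{"travel":[0,-0.42,0],"turn":[0,0,0],"gripper":1}]' 60
python3 -m handwheel '[{"travel":[0,-0.015,0],"turn":[0,0,0],"gripper":1},{"travel":[0,-0.03,0],"turn":[0,0,0],"gripper":1},{"travel":[0,-0.03,0],"turn":[0,0,0],"gripper":1}]' 60
```

```text
time: 19.8
ee_pos: [381.8, 175.3, 113.9]
ee_rot: [-179.9, 0.1, 92.8]
wrist_force: [-0.1, -6.1, -0.5]
finger_gap: 8.9
gripper_force: 61.2
time: 20.1
ee_pos: [376.6, 175.1, 113.9]
ee_rot: [179.8, 0.1, 92.8]
wrist_force: [8.2, -5.0, -7.5]
finger_gap: 8.8
gripper_force: 60.8
```

```bash
python3 -m handwheel '[{"travel":[0,0,0],"turn":[0,0,0],"gripper":0.65},{"travel":[0,0,0],"turn":[0,0,0],"gripper":0.65},{"travel":[0,0,0],"turn":[0,0,0],"gripper":0.65},{"travel":[0,0,-0.2],"turn":[0,0,0],"gripper":0.65},{"travel":[0,0,-0.4],"turn":[0,0,0],"gripper":0.65},{"travel":[0,0,-0.6],"turn":[0,0,0],"gripper":0.5},{"travel":[0,0,-0.75],"turn":[0,0,0],"gripper":0.5},{"travel":[0,0,-0.75],"turn":[0,0,0],"gripper":0.5}]'
cat >> h.py <<'E'
def find(name,lo=170,hi=262):
    im=snap("top",name)[:,:,::-1]; hsv=cv2.cvtColor(im.copy(),cv2.COLOR_BGR2HSV)
    m=((hsv[...,1]>90)&(hsv[...,0]<25)&(hsv[...,2]>90)).astype(np.uint8)
    n,l,s,c=cv2.connectedComponentsWithStats(m)
    for i in range(1,n):
        if 450<s[i][4]<1100 :
            p=np.argwhere(l==i)[:,::-1]; q=np.array([ray("top",u,v,8)[:2] for u,v in p]).astype(np.float32)
            (c0,sz,an)=cv2.minAreaRect(q); b=cv2.boxPoints((c0,sz,an))
            e=max([b[1]-b[0],b[2]-b[1]],key=np.linalg.norm); e/=np.linalg.norm(e); 
            if (q.mean(0)-c0)@e<0: e=-e
            print("paddle",s[i].tolist(),"mid",np.round(c0,1),np.round(sz,0),"yaw",np.degrees(np.arctan2(e[1],e[0])))
E
python3 - <<'E'
from h import *
st(); find("t5")
for k in ("mould_mid",): print([(round(d["conf"],2),np.round(w("top",d["point"])).tolist()) for d in spotter.look_for("top",k)])
E
```

```text
time: 20.9
ee_pos: [377.2, 176.0, 307.0]
ee_rot: [179.6, -0.0, 92.8]
wrist_force: [0.3, 0.2, -1.2]
finger_gap: 42.7
gripper_force: 0.0
('time', 20.9) ('ee_pos', [377.16, 176.01, 307.05]) ('ee_rot', [179.56, -0.04, 92.84]) ('wrist_force', [0.3, 0.21, -1.2]) ('finger_gap', 42.71) ('gripper_force', 0.0)
paddle [275, 203, 67, 21, 741] mid [ 581.6 -130.8] [177.  50.] yaw 81.43714
paddle [275, 236, 67, 22, 745] mid [ 493.6 -132.6] [177.  50.] yaw 80.66454
[(0.97, [728.0, -118.0, 7.0]), (0.57, [407.0, -132.0, 3.0])]
```

View pics/t5.png

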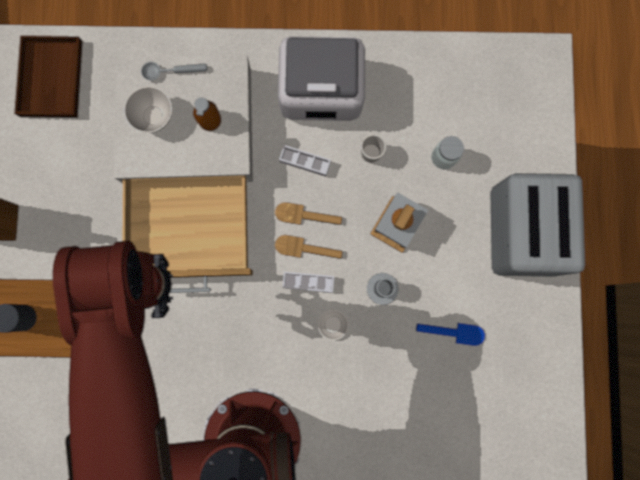

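Both paddles and the nearest mould are undisturbed, the drawer is fully out, and the plunger is seated. Next is the upper paddle.

```bash
python3 - <<'E'
from h import *
go(580.4,-138.7,200,81.4)
E
```

```text
travel [-1.2973, 0.7534, 0.4097] turn [0.0002, -0.0001, 0.0318]
```

```bash
python3 -m handwheel '[{"travel":[-0.65,0.377,0],"turn":[0,0,0.0318],"gripper":0.5},{"travel":[-0.65,0.377,0],"turn":[0,0,0.0318],"gripper":0.5},{"travel":[-0.65,0.377,0],"turn":[0,0,0.0318],"gripper":0.5},{"travel":[-0.65,0.377,0],"turn":[0,0,0.0318],"gripper":0.5},{"travel":[-0.98,0.565,0.2],"turn":[0,0,0.0318],"gripper":0.5},{"travel":[-0.98,0.565,0.2],"turn":[0,0,0.0318],"gripper":0.5},{"travel":[-0.98,0.565,0.2],"turn":[0,0,0.0318],"gripper":0.5},{"travel":[-0.98,0.565,0.2],"turn":[0,0,0.0318],"gripper":0.5}]'
python3 - <<'E'
from h import *
go(580.4,-138.7,150,81.4)
E
```

```text
time: 21.8
ee_pos: [527.9, -62.6, 248.7]
ee_rot: [-179.7, -0.1, 81.3]
wrist_force: [-1.3, 0.1, -0.3]
finger_gap: 42.6
gripper_force: 0.0
travel [-0.2696, 0.2556, 0.3931] turn [-0.0008, -0.0002, -0.0003]
```

```bash
python3 -m handwheel '[{"travel":[-0.27,0.256,0.2],"turn":[0,0,0],"gripper":0.5},{"travel":[-0.27,0.256,0.2],"turn":[0,0,0],"gripper":0.5},{"travel":[-0.27,0.256,0.39],"turn":[0,0,0],"gripper":0.5},{"travel":[-0.27,0.256,0.39],"turn":[0,0,0],"gripper":0.5},{"travel":[-0.27,0.256,0.39],"turn":[0,0,0],"gripper":0.5},{"travel":[-0.27,0.256,0.39],"turn":[0,0,0],"gripper":0.5}]'
python3 - <<'E'
from h import *
go(580.4,-138.7,77,81.4)
c=get_calibration("wrist"); im=snap("wrist","w6"); 
cv2.imwrite("pics/w6s.png",im[:,:,::-1])
E
```

```text
time: 22.4
ee_pos: [582.7, -137.5, 157.0]
ee_rot: [179.8, 0.0, 81.5]
wrist_force: [-0.0, -0.5, 0.6]
finger_gap: 42.5
gripper_force: 0.0
travel [-0.0059, -0.0094, 0.3199] turn [0.0005, 0.0001, 0.0002]
```

View pics/w6.png

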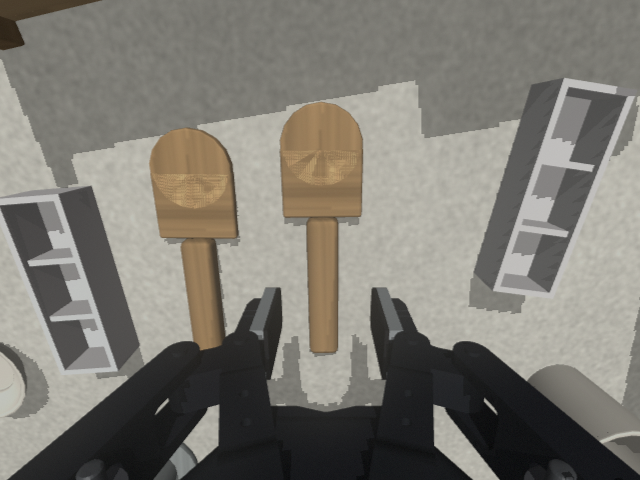

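The handle is centred between the fingers (column 322), with its end at row 352 and the blade starting at row 216.

```bash
python3 - <<'E'
from h import *
print("end",ray("wrist",322,350,16),"bladestart",ray("wrist",322,216,16),"tip",ray("wrist",321,102,8),"handle2",ray("wrist",200,240,16),ray("wrist",207,347,16))
P=lambda u,v:np.round(ray("wrist",u,v,30),1); print("mould",P(2,205),P(92,188),P(138,372),P(65,370))
E
```

```text
end [ 569.18970879 -215.87235019   16.        ] bladestart [ 585.03461135 -112.44379876   16.        ] tip [594.96554566 -43.21708782   8.        ] handle2 [ 501.58495609 -116.69344775   16.        ] [ 484.08270393 -200.16059264   16.        ]
mould [395.8 -73.3  30. ] [453.2 -71.4  30. ] [ 436.7 -204.    30. ] [ 385.6 -194.3   30. ]
```

```bash
python3 -m handwheel '[{"travel":[0,0,0.1],"turn":[0,0,0],"gripper":0.5},{"travel":[0,0,0.2],"turn":[0,0,0],"gripper":0.5},{"travel":[0,0,0.3],"turn":[0,0,0],"gripper":0.5},{"travel":[0,0,0.3],"turn":[0,0,0],"gripper":0.5},{"travel":[0,0,0.3],"turn":[0,0,0],"gripper":0.5}]' 40
```

```text
time: 22.95
ee_pos: [582.7, -138.2, 81.0]
ee_rot: [179.9, 0.0, 81.4]
wrist_force: [0.3, -0.4, 1.0]
finger_gap: 42.8
gripper_force: 0.0
```

```bash
python3 -m handwheel '[{"travel":[0,0,0.018],"turn":[0,0,0],"gripper":0.6},{"travel":[0,0,0.018],"turn":[0,0,0],"gripper":1},{"travel":[0,0,0.018],"turn":[0,0,0],"gripper":1},{"travel":[0,0,0.018],"turn":[0,0,0],"gripper":1},{"travel":[0,0,0.018],"turn":[0,0,0],"gripper":1},{"travel":[0,0,0.018],"turn":[0,0,0],"gripper":1}]' 40
python3 -m handwheel '[{"travel":[0,0,-0.1],"turn":[0,0,0],"gripper":1},{"travel":[0,0,-0.3],"turn":[0,0,0],"gripper":1},{"travel":[0,0,-0.4],"turn":[0,0,0],"gripper":1},{"travel":[0,0,-0.4],"turn":[0,0,0],"gripper":1},{"travel":[0,0,-0.4],"turn":[0,0,0],"gripper":1}]' 40
python3 - <<'E'
from h import *
d=lambda x,y:(430+x*np.cos(np.radians(2.8))-y*np.sin(np.radians(2.8)),178+x*np.sin(np.radians(2.8))+y*np.cos(np.radians(2.8)))
t=d(178,-8-5); print(t); go(*t,175,92.8)
E
```

```text
time: 23.55
ee_pos: [582.9, -138.7, 76.1]
ee_rot: [179.9, 0.0, 81.4]
wrist_force: [-0.9, 1.3, 6.7]
finger_gap: 21.1
gripper_force: 41.4
time: 24.05
ee_pos: [582.3, -138.5, 175.1]
ee_rot: [179.9, 0.0, 81.4]
wrist_force: [0.3, -0.1, -0.8]
finger_gap: 21.0
gripper_force: 40.6
(np.float64(608.4225394541184), np.float64(173.71077923818052))
travel [1.2504, -0.0839, -0.0004] turn [0.0002, 0.0001, -0.0317]
```

```bash
python3 -m handwheel '[{"travel":[0.2,-0.01,0],"turn":[0,0,-0.01],"gripper":1},{"travel":[0.4,-0.03,0],"turn":[0,0,-0.02],"gripper":1},{"travel":[0.6,-0.04,0],"turn":[0,0,-0.0317],"gripper":1},{"travel":[0.8,-0.06,0],"turn":[0,0,-0.0317],"gripper":1},{"travel":[1,-0.067,0],"turn":[0,0,-0.0317],"gripper":1},{"travel":[1,-0.067,0],"turn":[0,0,-0.0317],"gripper":1},{"travel":[1,-0.067,0],"turn":[0,0,-0.0317],"gripper":1}]' 40
python3 - <<'E'
from h import *
go(608.4,173.7,103,92.8)
E
```

```text
time: 24.75
ee_pos: [601.9, 112.6, 172.7]
ee_rot: [-179.8, 0.0, 92.9]
wrist_force: [0.6, -0.2, -0.9]
finger_gap: 21.4
gripper_force: 40.5
travel [0.243, 0.0391, 0.2785] turn [-0.0004, 0.0, 0.0004]
```

```bash
python3 -m handwheel '[{"travel":[0.12,0.039,0],"turn":[0,0,0],"gripper":1},{"travel":[0.243,0.039,0],"turn":[0,0,0],"gripper":1},{"travel":[0.243,0.039,0],"turn":[0,0,0],"gripper":1},{"travel":[0.243,0.039,0.1],"turn":[0,0,0],"gripper":1},{"travel":[0.243,0.039,0.2],"turn":[0,0,0],"gripper":1},{"travel":[0.243,0.039,0.28],"turn":[0,0,0],"gripper":1},{"travel":[0.243,0.039,0.286],"turn":[0,0,0],"gripper":1},{"travel":[0.243,0.039,0.286],"turn":[0,0,0],"gripper":1}]' 40
```

```text
time: 25.55
ee_pos: [609.4, 171.1, 102.6]
ee_rot: [-179.9, 0.0, 92.7]
wrist_force: [-0.7, 0.1, -0.2]
finger_gap: 20.7
gripper_force: 40.5
```

```bash
python3 -m handwheel '[{"travel":[0,0,0.008],"turn":[0,0,0],"gripper":1},{"travel":[0,0,0.008],"turn":[0,0,0],"gripper":1},{"travel":[0,0,0.008],"turn":[0,0,0],"gripper":0.55},{"travel":[0,0,0.008],"turn":[0,0,0],"gripper":0.55},{"travel":[0,0,-0.06],"turn":[0,0,0],"gripper":0.55},{"travel":[0,0,-0.2],"turn":[0,0,0],"gripper":0.55},{"travel":[0,0,-0.5],"turn":[0,0,0],"gripper":0.55},{"travel":[0,0,-0.5],"turn":[0,0,0],"gripper":0.55}]' 40
python3 - <<'E'
from h import *
find("t7"); cv2.imwrite("pics/t7c.png",cv2.resize(cv2.imread("pics/t7.png")[130:330,60:410],None,fx=2.28,fy=2.28))
go(492.5,-140.5,150,80.7)
E
```

```text
time: 26.35
ee_pos: [611.1, 172.7, 234.2]
ee_rot: [179.6, -0.0, 92.8]
wrist_force: [0.3, -1.2, 1.1]
finger_gap: 38.7
gripper_force: 0.0
paddle [85, 118, 11, 65, 519] mid [750.9 459.7] [177.  25.] yaw -174.59486
paddle [581, 234, 24, 99, 805] mid [ 417.2 -876.9] [ 60. 255.] yaw -2.2284262
paddle [275, 236, 67, 22, 741] mid [ 494.  -132.7] [177.  51.] yaw 80.66454
paddle [587, 382, 22, 89, 629] mid [  54.  -877.1] [ 53. 216.] yaw -3.4075077Traceback (most recent call last):
  File "<stdin>", line 2, in <module>
  File "h.py", line 24, in find
    p=np.argwhere(l==i)[:,::-1]; q=np.array([ray("top",u,v,8)[:2] for u,v in p]).astype(np.float32)
                                             ~~~^^^^^^^^^^^^^
  File "h.py", line 6, in ray
    c=get_calibration(cam); V=np.linalg.inv(np.array(c["view"])); d=V[:3,:3]@np.linalg.inv(np.array(c["mtx"]))@[u,v,1]; o=V[:3,3]
ValueError: time passes only in moves, steps and waits
```

```bash
python3 - <<'E'
s=open('h.py').read()
s=s.replace('def w(','_g=get_calibration; _C={}\ndef get_calibration(n):\n    if n=="wrist": return _g(n)\n    if n not in _C: _C[n]=_g(n)\n    return _C[n]\ndef w(',1)
open('h.py','w').write(s)
E
python3 - <<'E'
from h import *
go(492.7,-140.6,150,80.7)
E
```

```text
travel [-1.2287, -0.543, 0.3448] turn [0.0018, -0.0002, 0.0336]
```

```bash
python3 -m handwheel '[{"travel":[-0.7,-0.309,0],"turn":[0,0,0.0336],"gripper":0.5},{"travel":[-0.7,-0.309,0],"turn":[0,0,0.0336],"gripper":0.5},{"travel":[-0.7,-0.309,0],"turn":[0,0,0.0336],"gripper":0.5},{"travel":[-0.7,-0.309,0],"turn":[0,0,0.0336],"gripper":0.5},{"travel":[-0.99,-0.437,0.1],"turn":[0,0,0.0336],"gripper":0.5},{"travel":[-0.99,-0.437,0.1],"turn":[0,0,0.0336],"gripper":0.5},{"travel":[-0.99,-0.437,0.1],"turn":[0,0,0.0336],"gripper":0.5},{"travel":[-0.99,-0.437,0.1],"turn":[0,0,0.0336],"gripper":0.5}]'
python3 - <<'E'
from h import *
go(492.7,-140.6,150,80.7)
E
```

```text
time: 27.2
ee_pos: [512.8, -80.6, 204.0]
ee_rot: [179.9, 0.0, 80.6]
wrist_force: [0.6, -1.0, -0.2]
finger_gap: 42.8
gripper_force: 0.0
travel [-0.2497, -0.0405, 0.2158] turn [0.0002, 0.0, -0.0003]
```

```bash
python3 -m handwheel '[{"travel":[-0.25,-0.04,0.1],"turn":[0,0,0],"gripper":0.5},{"travel":[-0.25,-0.04,0.2],"turn":[0,0,0],"gripper":0.5},{"travel":[-0.25,-0.04,0.216],"turn":[0,0,0],"gripper":0.5},{"travel":[-0.25,-0.04,0.216],"turn":[0,0,0],"gripper":0.5},{"travel":[-0.25,-0.04,0.216],"turn":[0,0,0],"gripper":0.5}]'
python3 - <<'E'
from h import *
st(); im=snap("wrist","w8"); snap("scene","s8")
hsv=cv2.cvtColor(im[:,:,::-1].copy(),cv2.COLOR_BGR2HSV); m=(hsv[...,1]>90)&(hsv[...,0]<25)&(hsv[...,2]>80)
for v in (200,225,250,275,300): 
    u=np.flatnonzero(m[v,255:390])+255; print(v,u.min() if len(u) else None,u.max() if len(u) else None)
a=cv2.imread("pics/s8.png")[170:400,200:560]; b=cv2.imread("pics/w8.png")
cv2.imwrite("pics/c8.png",np.hstack([cv2.resize(a,(470,300),interpolation=cv2.INTER_CUBIC),cv2.resize(b,(330,300))[:, :]]))
E
```

```text
time: 27.7
ee_pos: [493.8, -139.3, 150.6]
ee_rot: [179.9, 0.0, 80.8]
wrist_force: [-0.1, -0.7, 0.3]
finger_gap: 42.9
gripper_force: 0.0
('time', 27.7) ('ee_pos', [493.78, -139.32, 150.61]) ('ee_rot', [179.89, 0.03, 80.79]) ('wrist_force', [-0.14, -0.73, 0.33]) ('finger_gap', 42.9) ('gripper_force', 0.0)
200 283 363
225 308 337
250 308 337
275 309 337
300 309 337
```

View pics/c8.png

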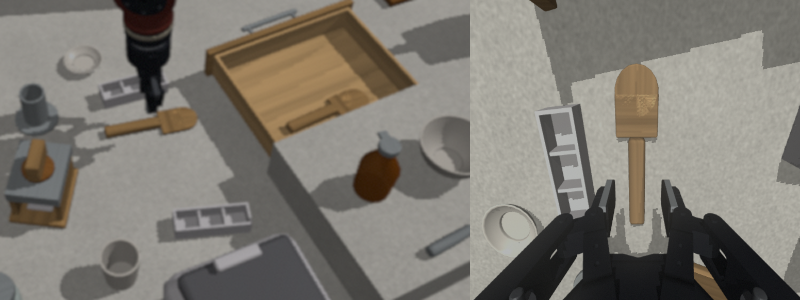

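Paddle 1 lies flat in the drawer, and paddle 2 is centred at column 323 and parallel to the fingers. Grasping it now.

```bash
python3 -m handwheel '[{"travel":[0,0,0.1],"turn":[0,0,0],"gripper":0.5},{"travel":[0,0,0.2],"turn":[0,0,0],"gripper":0.5},{"travel":[0,0,0.296],"turn":[0,0,0],"gripper":0.5},{"travel":[0,0,0.296],"turn":[0,0,0],"gripper":0.5},{"travel":[0,0,0.296],"turn":[0,0,0],"gripper":0.6},{"travel":[0,0,0.296],"turn":[0,0,0],"gripper":1},{"travel":[0,0,0.296],"turn":[0,0,0],"gripper":1},{"travel":[0,0,0.296],"turn":[0,0,0],"gripper":1}]' 40
python3 -m handwheel '[{"travel":[0,0,0],"turn":[0,0,0],"gripper":1},{"travel":[0,0,-0.1],"turn":[0,0,0],"gripper":1},{"travel":[0,0,-0.3],"turn":[0,0,0],"gripper":1},{"travel":[0,0,-0.4],"turn":[0,0,0],"gripper":1},{"travel":[0,0,-0.4],"turn":[0,0,0],"gripper":1},{"travel":[0,0,-0.4],"turn":[0,0,0],"gripper":1}]' 40
python3 - <<'E'
from h import *
c,s=np.cos(np.radians(2.8)),np.sin(np.radians(2.8))
d=lambda x,y:(430+x*c-y*s,178+x*s+y*c)
t=d(110,-13); print(t); go(*t,175,92.8); print("mould place",d(48,0))
E
```

```text
time: 28.6
ee_pos: [493.9, -140.7, 77.2]
ee_rot: [179.8, 0.1, 80.7]
wrist_force: [-0.3, 1.3, 7.5]
finger_gap: 21.0
gripper_force: 40.2
time: 29.2
ee_pos: [493.2, -140.4, 176.0]
ee_rot: [179.9, 0.0, 80.7]
wrist_force: [0.0, 0.1, -1.0]
finger_gap: 20.9
gripper_force: 39.4
(np.float64(540.5037221149007), np.float64(170.3889948920788))
travel [1.2575, -0.0142, 0.003] turn [0.0003, 0.0002, -0.0336]
mould place (np.float64(477.9426945923888), np.float64(180.34478895018944))
```

```bash
python3 -m handwheel '[{"travel":[0.2,0,0],"turn":[0,0,-0.01],"gripper":1},{"travel":[0.4,0,0],"turn":[0,0,-0.02],"gripper":1},{"travel":[0.6,-0.005,0],"turn":[0,0,-0.0336],"gripper":1},{"travel":[0.8,-0.01,0],"turn":[0,0,-0.0336],"gripper":1},{"travel":[1,-0.011,0],"turn":[0,0,-0.0336],"gripper":1},{"travel":[1,-0.011,0],"turn":[0,0,-0.0336],"gripper":1},{"travel":[1,-0.011,0],"turn":[0,0,-0.0336],"gripper":1}]' 40
python3 - <<'E'
from h import *
go(540.5,170.4,101,92.8)
E
```

```text
time: 29.9
ee_pos: [529.5, 108.2, 173.6]
ee_rot: [-179.9, 0.0, 93.0]
wrist_force: [-0.5, -0.2, 0.4]
finger_gap: 21.0
gripper_force: 39.4
travel [0.2462, 0.0574, 0.2901] turn [-0.0004, 0.0, 0.0004]
```

```bash
python3 -m handwheel '[{"travel":[0.12,0.057,0],"turn":[0,0,0],"gripper":1},{"travel":[0.246,0.057,0],"turn":[0,0,0],"gripper":1},{"travel":[0.246,0.057,0],"turn":[0,0,0],"gripper":1},{"travel":[0.246,0.057,0.1],"turn":[0,0,0],"gripper":1},{"travel":[0.246,0.057,0.2],"turn":[0,0,0],"gripper":1},{"travel":[0.246,0.057,0.28],"turn":[0,0,0],"gripper":1},{"travel":[0.246,0.057,0.294],"turn":[0,0,0],"gripper":1},{"travel":[0.246,0.057,0.294],"turn":[0,0,0],"gripper":1}]' 40
python3 -m handwheel '[{"travel":[0,0,0],"turn":[0,0,0],"gripper":1},{"travel":[0,0,0],"turn":[0,0,0],"gripper":0.55},{"travel":[0,0,0],"turn":[0,0,0],"gripper":0.55},{"travel":[0,0,0],"turn":[0,0,0],"gripper":0.55},{"travel":[0,0,-0.06],"turn":[0,0,0],"gripper":0.55},{"travel":[0,0,-0.2],"turn":[0,0,0],"gripper":0.55},{"travel":[0,0,-0.5],"turn":[0,0,0],"gripper":0.55},{"travel":[0,0,-0.5],"turn":[0,0,0],"gripper":0.55}]' 40
python3 - <<'E'
from h import *
im=snap("top","t9")[:,:,::-1]
for v in range(268,300,3): print(v,im[v,278:346,:].min(1).tolist()) if v in(274,283,292) else 0
hsv=cv2.cvtColor(im.copy(),cv2.COLOR_BGR2HSV)
m=np.zeros(im.shape[:2],np.uint8); sub=(im[262:304,270:350].astype(int)); 
bl=(sub[...,0]-sub[...,2]>4).astype(np.uint8)  # bluish white plastic
n,l,s,c=cv2.connectedComponentsWithStats(bl); print(s[s[:,4]>30])
cv2.imwrite("pics/t9c.png",cv2.resize(im[150:310,100:360],None,fx=3,fy=3,interpolation=cv2.INTER_CUBIC))
go(400,-138,200,90)
E
```

```text
time: 30.7
ee_pos: [541.2, 167.7, 100.7]
ee_rot: [-179.9, 0.0, 92.7]
wrist_force: [-0.3, 0.8, -0.2]
finger_gap: 20.8
gripper_force: 39.5
time: 31.5
ee_pos: [542.6, 169.4, 232.2]
ee_rot: [179.7, 0.0, 92.8]
wrist_force: [0.1, 0.3, -0.2]
finger_gap: 38.2
gripper_force: 0.0
274 [153, 162, 172, 177, 179, 186, 179, 162, 147, 141, 144, 143, 150, 149, 152, 154, 157, 157, 159, 162, 161, 168, 179, 181, 178, 182, 182, 185, 185, 187, 188, 188, 192, 192, 193, 192, 191, 194, 195, 193, 195, 192, 191, 190, 189, 188, 189, 187, 185, 185, 186, 185, 182, 183, 184, 184, 183, 182, 181, 180, 180, 182, 181, 177, 173, 165, 154, 143]
283 [183, 184, 186, 188, 192, 189, 168, 145, 140, 143, 143, 142, 143, 143, 143, 144, 155, 177, 196, 203, 203, 197, 180, 157, 145, 145, 142, 145, 145, 150, 169, 191, 200, 201, 203, 200, 203, 200, 188, 166, 151, 142, 143, 144, 145, 144, 155, 177, 195, 201, 202, 204, 200, 193, 187, 169, 140, 126, 126, 120, 122, 121, 121, 121, 122, 134, 153, 172]
292 [177, 180, 178, 181, 180, 180, 183, 178, 181, 182, 182, 182, 183, 182, 184, 183, 184, 183, 180, 178, 181, 181, 183, 183, 181, 178, 178, 180, 180, 181, 182, 181, 179, 175, 169, 169, 169, 168, 168, 169, 170, 175, 174, 172, 164, 158, 155, 158, 160, 162, 162, 167, 168, 166, 160, 144, 133, 128, 127, 125, 127, 128, 128, 128, 134, 153, 174, 179]
[[   0    0   80   42 3241]
 [  39   15    8   13   51]
 [  56   18    6   11   36]]
travel [-1.2002, -0.636, 0.1357] turn [0.0015, -0.0, 0.0078]
```

View pics/t9c.png

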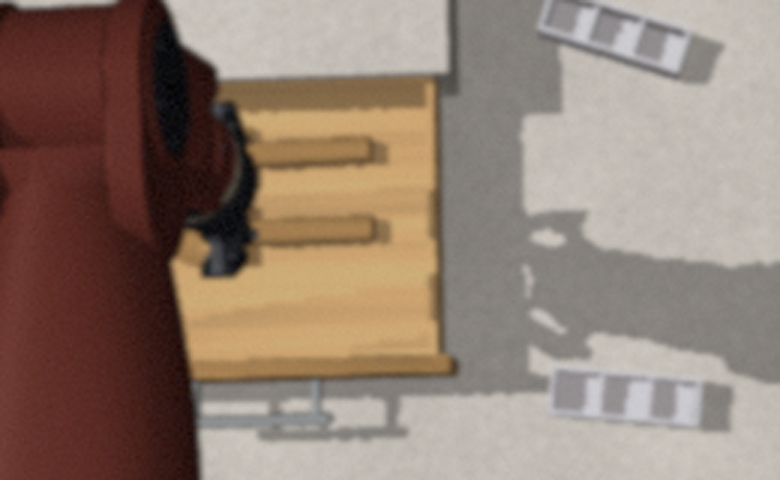

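Both paddles are in the drawer. The mould's corners are at about (284,273), (335,278), (334,292) and (283,288) in the full image.

```bash
python3 - <<'E'
from h import *
Q=np.array([ray("top",u,v,30)[:2] for u,v in ((284,273.3),(335,278),(334,292.3),(282.7,288.3))])
d=(Q[0]+Q[3]-Q[1]-Q[2])/2; print(Q.mean(0),np.linalg.norm(d),np.degrees(np.arctan2(d[1],d[0])))
camera("top")
for o in spotter.outline_of("top","mould_mid"):
    p=np.argwhere(o["mask"])[:,::-1]; q=np.array([ray("top",u,v,30)[:2] for u,v in p]).astype(np.float32); print(round(o["conf"],2),len(p),cv2.minAreaRect(q))
go(*Q.mean(0),200,86)
E
```

```text
[ 402.32321606 -136.71046445] 132.41025831875237 86.1554150699577
0.78 967 ((725.4779663085938, -119.62960052490234), (135.28883361816406, 51.99195861816406), 72.19168090820312)
0.71 471 ((542.99951171875, 170.52206420898438), (44.125396728515625, 171.85910034179688), 12.119829177856445)
0.56 843 ((405.2460021972656, -135.82852172851562), (131.5197296142578, 44.269615173339844), 86.24128723144531)
0.27 1473 ((566.6366577148438, -368.96478271484375), (99.96626281738281, 133.9407196044922), 60.11452865600586)
travel [-1.1953, -0.6218, 0.1166] turn [0.0008, -0.0001, 0.0189]
```

```bash
python3 -m handwheel '[{"travel":[-0.8,-0.414,0],"turn":[0,0,0.019],"gripper":0},{"travel":[-0.8,-0.414,0],"turn":[0,0,0.019],"gripper":0},{"travel":[-0.8,-0.414,0],"turn":[0,0,0.019],"gripper":0},{"travel":[-0.8,-0.414,0],"turn":[0,0,0.019],"gripper":0},{"travel":[-0.99,-0.513,0],"turn":[0,0,0.019],"gripper":0},{"travel":[-0.99,-0.513,0],"turn":[0,0,0.019],"gripper":0},{"travel":[-0.99,-0.513,0],"turn":[0,0,0.019],"gripper":0},{"travel":[-0.99,-0.513,0],"turn":[0,0,0.019],"gripper":0}]'
python3 - <<'E'
from h import *
go(404,-136.5,180,86.2)
E
```

```text
time: 32.45
ee_pos: [425.2, -84.4, 226.0]
ee_rot: [-180.0, -0.0, 85.9]
wrist_force: [-0.2, 0.7, -0.6]
finger_gap: 85.1
gripper_force: 0.0
travel [-0.214, -0.0693, 0.1838] turn [-0.0001, -0.0001, -0.001]
```

```bash
python3 -m handwheel '[{"travel":[-0.214,-0.069,0.09],"turn":[0,0,-0.001],"gripper":0},{"travel":[-0.214,-0.069,0.184],"turn":[0,0,-0.001],"gripper":0},{"travel":[-0.214,-0.069,0.184],"turn":[0,0,-0.001],"gripper":0},{"travel":[-0.214,-0.069,0.184],"turn":[0,0,-0.001],"gripper":0},{"travel":[-0.214,-0.069,0.184],"turn":[0,0,-0.001],"gripper":0}]'
python3 - <<'E'
from h import *
st(); im=snap("wrist","w10")
for o in spotter.outline_of("wrist","mould_mid")[:2]:
    m=o["mask"]; p=np.argwhere(m)[:,::-1]
    print(round(o["conf"],2),len(p),p.min(0),p.max(0),[(v,np.flatnonzero(m[v])[[0,-1]].tolist()) for v in range(p[:,1].min()+5,p[:,1].max(),25)])
print([(round(d["conf"],2),np.round(w("wrist",d["point"])).tolist()) for d in spotter.look_for("wrist","mould_mid")])
E
```

```text
time: 32.95
ee_pos: [405.4, -135.6, 181.6]
ee_rot: [179.9, 0.0, 86.4]
wrist_force: [-0.1, 0.3, -0.5]
finger_gap: 85.4
gripper_force: 0.0
('time', 32.95) ('ee_pos', [405.36, -135.58, 181.63]) ('ee_rot', [179.95, 0.02, 86.41]) ('wrist_force', [-0.09, 0.28, -0.46]) ('finger_gap', 85.36) ('gripper_force', 0.0)
0.92 10462 [293 148] [357 324] [(153, [293, 357]), (178, [294, 356]), (203, [295, 354]), (228, [294, 354]), (253, [296, 353]), (278, [296, 352]), (303, [297, 352])]
[(0.7, [406.0, -133.0, 5.0])]
```

```bash
python3 -m handwheel '[{"travel":[0,0,0.12],"turn":[0,0,0],"gripper":0},{"travel":[0,0,0.24],"turn":[0,0,0],"gripper":0},{"travel":[0,0,0.34],"turn":[0,0,0],"gripper":0},{"travel":[0,0,0.406],"turn":[0,0,0],"gripper":0},{"travel":[0,0,0.406],"turn":[0,0,0],"gripper":0},{"travel":[0,0,0.406],"turn":[0,0,0],"gripper":0},{"travel":[0,0,0.406],"turn":[0,0,0],"gripper":0.4},{"travel":[0,0,0.406],"turn":[0,0,0],"gripper":1}]' 30
python3 -m handwheel '[{"travel":[0,0,0],"turn":[0,0,0],"gripper":1},{"travel":[0,0,0],"turn":[0,0,0],"gripper":1},{"travel":[0,0,0],"turn":[0,0,0],"gripper":1},{"travel":[0,0,-0.15],"turn":[0,0,0],"gripper":1},{"travel":[0,0,-0.3],"turn":[0,0,0],"gripper":1},{"travel":[0,0,-0.4],"turn":[0,0,0],"gripper":1},{"travel":[0,0,-0.4],"turn":[0,0,0],"gripper":1}]' 30
python3 - <<'E'
from h import *
go(478,178,180,92.8)
E
```

```text
time: 33.9
ee_pos: [405.3, -136.9, 80.3]
ee_rot: [179.9, 0.1, 86.3]
wrist_force: [0.1, 0.3, 0.8]
finger_gap: 59.0
gripper_force: 0.0
time: 34.6
ee_pos: [406.0, -137.5, 182.8]
ee_rot: [179.7, 0.2, 86.3]
wrist_force: [0.3, -0.7, -1.0]
finger_gap: 41.2
gripper_force: 31.0
travel [1.2779, 0.2061, 0.008] turn [0.0007, 0.0006, -0.018]
```

```bash
python3 -m handwheel '[{"travel":[0.2,0.03,0],"turn":[0,0,-0.006],"gripper":1},{"travel":[0.4,0.06,0],"turn":[0,0,-0.012],"gripper":1},{"travel":[0.6,0.1,0],"turn":[0,0,-0.018],"gripper":1},{"travel":[0.8,0.15,0],"turn":[0,0,-0.018],"gripper":1},{"travel":[1,0.2,0],"turn":[0,0,-0.018],"gripper":1},{"travel":[1,0.2,0],"turn":[0,0,-0.018],"gripper":1},{"travel":[1,0.2,0],"turn":[0,0,-0.018],"gripper":1}]' 30
python3 - <<'E'
from h import *
go(474.9,160.2,105,92.8)
E
```

```text
time: 35.3
ee_pos: [470.0, 111.0, 177.8]
ee_rot: [-179.9, 0.0, 93.0]
wrist_force: [0.0, 0.3, 0.1]
finger_gap: 41.5
gripper_force: 31.0
travel [0.1954, 0.0305, 0.2912] turn [-0.0003, 0.0, 0.0005]
```

```bash
python3 -m handwheel '[{"travel":[0.195,0.03,0],"turn":[0,0,0],"gripper":1},{"travel":[0.195,0.03,0],"turn":[0,0,0],"gripper":1},{"travel":[0.195,0.03,0],"turn":[0,0,0],"gripper":1},{"travel":[0.195,0.03,0.1],"turn":[0,0,0],"gripper":1},{"travel":[0.195,0.03,0.2],"turn":[0,0,0],"gripper":1},{"travel":[0.195,0.03,0.27],"turn":[0,0,0],"gripper":1},{"travel":[0.195,0.03,0.29],"turn":[0,0,0],"gripper":1},{"travel":[0.195,0.03,0.295],"turn":[0,0,0],"gripper":1}]' 30
python3 -m handwheel '[{"travel":[0,0,0.004],"turn":[0,0,0],"gripper":1},{"travel":[0,0,0.004],"turn":[0,0,0],"gripper":1},{"travel":[0,0,0.004],"turn":[0,0,0],"gripper":0.4},{"travel":[0,0,0.004],"turn":[0,0,0],"gripper":0.4},{"travel":[0,0,-0.06],"turn":[0,0,0],"gripper":0.4},{"travel":[0,0,-0.2],"turn":[0,0,0],"gripper":0.4},{"travel":[0,0,-0.45],"turn":[0,0,0],"gripper":0.4},{"travel":[0,0,-0.45],"turn":[0,0,0],"gripper":0.4}]' 30
```

```text
time: 36.1
ee_pos: [478.0, 157.0, 108.4]
ee_rot: [179.7, 0.0, 92.6]
wrist_force: [-1.0, -0.1, 29.9]
finger_gap: 41.4
gripper_force: 38.0
time: 36.9
ee_pos: [477.6, 157.1, 223.2]
ee_rot: [179.6, 0.0, 92.7]
wrist_force: [-0.0, 0.9, 0.8]
finger_gap: 50.9
gripper_force: 0.0
```

```bash
python3 -m handwheel '[{"travel":[-0.3,0,-0.2],"turn":[0,0,0],"gripper":0.4},{"travel":[-0.3,0,-0.2],"turn":[0,0,0],"gripper":0.4},{"travel":[-0.3,0,-0.2],"turn":[0,0,0],"gripper":0.4},{"travel":[-0.3,0,-0.2],"turn":[0,0,0],"gripper":0.4},{"travel":[-0.3,0,-0.2],"turn":[0,0,0],"gripper":0.4}]'
python3 - <<'E'
from h import *
st(); im=snap("wrist","w11"); C=_g("wrist"); V=np.linalg.inv(np.array(C["view"]));K=np.linalg.inv(np.array(C["mtx"]))
def q(p,z):
    d=(V[:3,:3]@K@np.c_[p,np.ones(len(p))].T).T; o=V[:3,3]; return o+d*((z-o[2])/d[:,2])[:,None]
c,s=np.cos(np.radians(2.8)),np.sin(np.radians(2.8)); D=lambda P:np.c_[(P[:,0]-430)*c+(P[:,1]-178)*s,-(P[:,0]-430)*s+(P[:,1]-178)*c]
for l,z in (("mould_mid",52),("paddle_a_mid",34)):
  for o in spotter.outline_of("wrist",l)[:3]:
    p=np.argwhere(o["mask"])[:,::-1]; (ce,sz,a)=cv2.minAreaRect(p.astype(np.float32)); b=cv2.boxPoints((ce,sz,a))
    print(l,round(o["conf"],2),len(p),"px",np.round(ce),"drawer corners",np.round(D(q(b,z))).tolist())
  print([(round(d["conf"],2),np.round(w("wrist",d["point"])).tolist()) for d in spotter.look_for("wrist",l)])
E
```

```text
time: 37.4
ee_pos: [478.9, 83.7, 266.7]
ee_rot: [-179.9, -0.0, 92.7]
wrist_force: [-0.7, 0.8, -0.3]
finger_gap: 50.9
gripper_force: 0.0
('time', 37.4) ('ee_pos', [478.87, 83.71, 266.72]) ('ee_rot', [-179.92, -0.01, 92.74]) ('wrist_force', [-0.68, 0.8, -0.3]) ('finger_gap', 50.87) ('gripper_force', 0.0)Traceback (most recent call last):
  File "<stdin>", line 2, in <module>
NameError: name '_g' is not defined
```

```bash
cat >> h.py <<'E'
def cast(p,z,cam="wrist"):
    C=get_calibration(cam); V=np.linalg.inv(np.array(C["view"])); d=(V[:3,:3]@np.linalg.inv(np.array(C["mtx"]))@np.c_[p,np.ones(len(p))].T).T; o=V[:3,3]; return o+d*((z-o[2])/d[:,2])[:,None]
def D(P):
    c,s=np.cos(np.radians(2.8)),np.sin(np.radians(2.8)); return np.c_[(P[:,0]-430)*c+(P[:,1]-178)*s,-(P[:,0]-430)*s+(P[:,1]-178)*c]
def look(cam="wrist"):
  for l,z in (("mould_mid",52),("paddle_a_mid",34)):
    for o in spotter.outline_of(cam,l)[:3]:
      p=np.argwhere(o["mask"])[:,::-1]; b=cv2.boxPoints(cv2.minAreaRect(p.astype(np.float32)))
      print(l,round(o["conf"],2),len(p),"drawer corners",np.round(D(cast(b,z,cam))).tolist())
    print([(round(d["conf"],2),np.round(D(w(cam,d["point"])[None]))[0].tolist(),round(w(cam,d["point"])[2])) for d in spotter.look_for(cam,l)])
E
python3 - <<'E'
from h import *
snap("wrist","w12"); look()
E
```

```text
mould_mid 0.81 8478 drawer corners [[27.0, 44.0], [68.0, 44.0], [72.0, -85.0], [24.0, -85.0]]
mould_mid 0.7 2370 drawer corners [[231.0, -244.0], [252.0, -198.0], [306.0, -238.0], [287.0, -287.0]]
[(0.97, [47.0, -14.0], 26), (0.74, [304.0, -272.0], 17)]
paddle_a_mid 0.63 9230 drawer corners [[76.0, -95.0], [82.0, 81.0], [134.0, 78.0], [139.0, -100.0]]
[]
```

```bash
python3 - <<'E'
from h import *
go(377,175.2,200,92.8)
E
```

```text
travel [0.3827, -0.3896, 0.2694] turn [-0.0001, -0.0, 0.0001]
```

```bash
python3 -m handwheel '[{"travel":[0.383,-0.39,0],"turn":[0,0,0],"gripper":0.65},{"travel":[0.383,-0.39,0],"turn":[0,0,0],"gripper":0.65},{"travel":[0.383,-0.39,0],"turn":[0,0,0],"gripper":0.65},{"travel":[0.383,-0.39,0.13],"turn":[0,0,0],"gripper":0.65},{"travel":[0.383,-0.39,0.27],"turn":[0,0,0],"gripper":0.65},{"travel":[0.383,-0.39,0.27],"turn":[0,0,0],"gripper":0.65},{"travel":[0.383,-0.39,0.27],"turn":[0,0,0],"gripper":0.65}]'
python3 - <<'E'
from h import *
snap("top","t13"); look("top"); go(377,175.2,113,92.8)
im=camera("wrist"); 
for o in spotter.outline_of("wrist","unit_drawer0_handle")[:2]: 
    p=np.argwhere(o["mask"])[:,::-1]; print(o["conf"],p.min(0),p.max(0))
print([(round(d["conf"],2),np.round(w("wrist",d["point"])).tolist()) for d in spotter.look_for("wrist","unit_drawer0_handle")])
# steel bar: grey columns between fingers ahead
g=im.astype(int)
for v in (60,120,150,180): print(v,[int(u) for u in range(240,420,4)],[int(x) for x in g[v,240:420:4].mean(1)],[int(x) for x in (g[v,240:420:4,0]-g[v,240:420:4,2])])
E
```

```text
time: 38.4
ee_pos: [377.0, 174.9, 200.7]
ee_rot: [-179.9, 0.0, 92.8]
wrist_force: [0.2, -0.2, 0.2]
finger_gap: 29.9
gripper_force: 0.0
mould_mid 0.88 898 drawer corners [[273.0, -241.0], [321.0, -256.0], [279.0, -381.0], [231.0, -366.0]]
mould_mid 0.79 928 drawer corners [[72.0, 45.0], [68.0, -94.0], [24.0, -93.0], [28.0, 45.0]]
[(0.77, [284.0, -312.0], 5), (0.74, [45.0, -24.0], 28)]
paddle_a_mid 0.74 8223 drawer corners [[250.0, 171.0], [245.0, -167.0], [-57.0, -167.0], [-53.0, 163.0]]
paddle_a_mid 0.7 894 drawer corners [[138.0, 78.0], [133.0, -100.0], [80.0, -99.0], [86.0, 78.0]]
[(0.74, [115.0, 20.0], 30)]
travel [0.0017, -0.005, 0.3549] turn [0.0003, -0.0, -0.0001]
0.66 [314   0] [639 440]
[(0.67, [504.0, 251.0, 22.0])]
60 [240, 244, 248, 252, 256, 260, 264, 268, 272, 276, 280, 284, 288, 292, 296, 300, 304, 308, 312, 316, 320, 324, 328, 332, 336, 340, 344, 348, 352, 356, 360, 364, 368, 372, 376, 380, 384, 388, 392, 396, 400, 404, 408, 412, 416] [173, 170, 166, 165, 169, 171, 172, 172, 174, 172, 171, 171, 178, 178, 176, 173, 176, 174, 178, 179, 175, 176, 170, 173, 178, 179, 168, 
[... 1433 characters left out ...]
1, 12, 10, 12, 11, 8, 9, 9, 9, 9, 9, 22, 26, 27, 27, 59, 65, 65, 66, 64, 64, 50, 69]
180 [240, 244, 248, 252, 256, 260, 264, 268, 272, 276, 280, 284, 288, 292, 296, 300, 304, 308, 312, 316, 320, 324, 328, 332, 336, 340, 344, 348, 352, 356, 360, 364, 368, 372, 376, 380, 384, 388, 392, 396, 400, 404, 408, 412, 416] [174, 174, 172, 171, 169, 177, 172, 174, 174, 178, 175, 177, 175, 180, 178, 181, 176, 177, 180, 106, 134, 139, 126, 111, 118, 115, 116, 102, 94, 92, 94, 94, 94, 66, 68, 61, 65, 124, 121, 120, 119, 121, 113, 146, 148] [11, 12, 12, 10, 11, 12, 11, 11, 10, 12, 11, 11, 11, 12, 13, 12, 11, 12, 11, 1, 0, -1, -1, 5, 6, 4, 6, 5, 5, 6, 5, 5, 5, 11, 13, 26, 28, 65, 63, 64, 63, 64, 58, 68, 68]
```

```bash
python3 -m handwheel '[{"travel":[0,0,0.12],"turn":[0,0,0],"gripper":0.65},{"travel":[0,0,0.24],"turn":[0,0,0],"gripper":0.65},{"travel":[0,0,0.35],"turn":[0,0,0],"gripper":0.65},{"travel":[0,0,0.35],"turn":[0,0,0],"gripper":0.65},{"travel":[0,0,0.35],"turn":[0,0,0],"gripper":1},{"travel":[0,0,0.35],"turn":[0,0,0],"gripper":1},{"travel":[0,0,0.35],"turn":[0,0,0],"gripper":1},{"travel":[0,0,0.35],"turn":[0,0,0],"gripper":1}]' 60
python3 -m handwheel '[{"travel":[0,0.03,0],"turn":[0,0,0],"gripper":1},{"travel":[0,0.07,0],"turn":[0,0,0],"gripper":1},{"travel":[0,0.12,0],"turn":[0,0,0],"gripper":1},{"travel":[0,0.18,0],"turn":[0,0,0],"gripper":1},{"travel":[0,0.24,0],"turn":[0,0,0],"gripper":1},{"travel":[0,0.3,0],"turn":[0,0,0],"gripper":1},{"travel":[0,0.36,0],"turn":[0,0,0],"gripper":1},{"travel":[0,0.4,0],"turn":[0,0,0],"gripper":1}]' 60
```

```text
time: 39.6
ee_pos: [377.6, 174.8, 113.3]
ee_rot: [180.0, 0.0, 92.8]
wrist_force: [-1.2, -0.2, 5.8]
finger_gap: 8.9
gripper_force: 58.6
time: 40.4
ee_pos: [478.3, 179.6, 113.3]
ee_rot: [180.0, 0.0, 92.8]
wrist_force: [-2.3, -2.1, 8.1]
finger_gap: 8.8
gripper_force: 59.6
```

```bash
python3 -m handwheel '[{"travel":[0,0.06,0],"turn":[0,0,0],"gripper":1},{"travel":[0,0.12,0],"turn":[0,0,0],"gripper":1},{"travel":[0,0.18,0],"turn":[0,0,0],"gripper":1},{"travel":[0,0.24,0],"turn":[0,0,0],"gripper":1},{"travel":[0,0.3,0],"turn":[0,0,0],"gripper":1},{"travel":[0,0.36,0],"turn":[0,0,0],"gripper":1},{"travel":[0,0.42,0],"turn":[0,0,0],"gripper":1},{"travel":[0,0.48,0],"turn":[0,0,0],"gripper":1}]' 60
python3 -m handwheel '[{"travel":[0,0.03,0],"turn":[0,0,0],"gripper":1},{"travel":[0,0.06,0],"turn":[0,0,0],"gripper":1},{"travel":[0,0.07,0],"turn":[0,0,0],"gripper":1},{"travel":[0,0.07,0],"turn":[0,0,0],"gripper":1}]' 60
```

```text
time: 41.2
ee_pos: [597.9, 185.2, 113.4]
ee_rot: [180.0, 0.1, 92.8]
wrist_force: [-1.9, -1.8, 7.9]
finger_gap: 8.8
gripper_force: 59.5
time: 41.6
ee_pos: [613.8, 186.0, 113.3]
ee_rot: [-179.9, 0.1, 92.8]
wrist_force: [-7.9, -3.9, 12.4]
finger_gap: 8.8
gripper_force: 60.5
```

```bash
python3 -m handwheel '[{"travel":[0,0.012,0],"turn":[0,0,0],"gripper":1},{"travel":[0,0.012,0],"turn":[0,0,0],"gripper":1},{"travel":[0,0.012,0],"turn":[0,0,0],"gripper":1}]' 60
python3 -m handwheel '[{"travel":[0,-0.008,0],"turn":[0,0,0],"gripper":1},{"travel":[0,-0.008,0],"turn":[0,0,0],"gripper":0.65},{"travel":[0,-0.008,0],"turn":[0,0,0],"gripper":0.65},{"travel":[0,-0.008,0],"turn":[0,0,0],"gripper":0.65},{"travel":[0,-0.008,-0.1],"turn":[0,0,0],"gripper":0.65},{"travel":[0,-0.008,-0.3],"turn":[0,0,0],"gripper":0.65},{"travel":[0,-0.008,-0.5],"turn":[0,0,0],"gripper":0.65},{"travel":[0,-0.008,-0.6],"turn":[0,0,0],"gripper":0.65}]' 60
```

```text
time: 41.9
ee_pos: [614.2, 186.1, 113.2]
ee_rot: [-179.6, 0.1, 92.8]
wrist_force: [-21.9, -5.6, 22.3]
finger_gap: 9.2
gripper_force: 61.7
time: 42.7
ee_pos: [616.5, 186.7, 267.4]
ee_rot: [179.7, -0.0, 92.8]
wrist_force: [0.5, 0.1, 0.4]
finger_gap: 30.0
gripper_force: 0.0
```

```bash
python3 -m handwheel '[{"travel":[0,-0.12,0],"turn":[0,0,0],"gripper":1},{"travel":[0,-0.12,0],"turn":[0,0,0],"gripper":1},{"travel":[0,-0.12,0.15],"turn":[0,0,0],"gripper":1},{"travel":[0,-0.12,0.3],"turn":[0,0,0],"gripper":1},{"travel":[0,-0.12,0.45],"turn":[0,0,0],"gripper":1},{"travel":[0,-0.12,0.6],"turn":[0,0,0],"gripper":1},{"travel":[0,-0.12,0.6],"turn":[0,0,0],"gripper":1},{"travel":[0,-0.12,0.6],"turn":[0,0,0],"gripper":1}]' 20
python3 -m handwheel '[{"travel":[0,0.01,0],"turn":[0,0,0],"gripper":1},{"travel":[0,0.02,0],"turn":[0,0,0],"gripper":1},{"travel":[0,0.03,0],"turn":[0,0,0],"gripper":1},{"travel":[0,0.03,0],"turn":[0,0,0],"gripper":1}]' 20
```

```text
time: 43.5
ee_pos: [585.3, 185.0, 112.7]
ee_rot: [-179.9, 0.0, 92.8]
wrist_force: [0.7, -0.7, 1.1]
finger_gap: 0.1
gripper_force: 0.0
time: 43.9
ee_pos: [593.9, 185.4, 113.8]
ee_rot: [179.9, -0.0, 92.8]
wrist_force: [-0.4, -0.3, 0.3]
finger_gap: 0.0
gripper_force: 0.0
```

```bash
python3 -m handwheel '[{"travel":[0,0.01,0],"turn":[0,0,0],"gripper":1},{"travel":[0,0.02,0],"turn":[0,0,0],"gripper":1},{"travel":[0,0.02,0],"turn":[0,0,0],"gripper":1}]' 20
```

```text
time: 44.2
ee_pos: [595.4, 185.6, 112.9]
ee_rot: [-179.6, 0.0, 92.8]
wrist_force: [-19.4, -2.4, 15.2]
finger_gap: -0.4
gripper_force: 9.8
```

```bash
python3 -m handwheel '[{"travel":[0,-0.08,0],"turn":[0,0,0],"gripper":1},{"travel":[0,-0.08,0],"turn":[0,0,0],"gripper":1},{"travel":[0,-0.08,-0.2],"turn":[0,0,0],"gripper":1},{"travel":[0,-0.08,-0.4],"turn":[0,0,0],"gripper":1},{"travel":[-0.2,-0.08,-0.6],"turn":[0,0,0],"gripper":1},{"travel":[-0.2,-0.08,-0.6],"turn":[0,0,0],"gripper":1},{"travel":[-0.2,-0.08,-0.6],"turn":[0,0,0],"gripper":1}]' 20
python3 - <<'E'
from h import *
snap("scene","s14")
for l in ("paddle_a_mid","mould_mid","plunger_handle"): print(l,[(round(d["conf"],2),np.round(w("scene",d["point"])).tolist()) for d in spotter.look_for("scene",l)])
snap("top","t14")
for l in ("paddle_a_mid","mould_mid","plunger_handle"): print(l,[(round(d["conf"],2),np.round(w("top",d["point"])).tolist()) for d in spotter.look_for("top",l)])
E
```

```text
time: 44.9
ee_pos: [582.2, 133.0, 265.5]
ee_rot: [179.7, 0.0, 92.7]
wrist_force: [0.3, -0.6, -0.6]
finger_gap: 0.2
gripper_force: 0.0
paddle_a_mid []
mould_mid [(0.56, [728.0, -121.0, 14.0])]
plunger_handle [(0.64, [573.0, -366.0, 123.0])]
paddle_a_mid []
mould_mid [(0.71, [731.0, -119.0, 9.0])]
plunger_handle [(0.94, [564.0, -366.0, 138.0])]
```

No paddles are left out, only the look-alike mould remains, the plunger is seated (handle top about z 138) and the drawer is shut. Handing in.

```bash
python3 -c "
from workcell import order
print(order.job_done())"
```

```text
the job is handed in; nothing more can be done
None
```

The job is handed in after about 45 s of robot time: the plunger is seated in the press with its collar on the plate, both paddles and the nearest mould are in the drawer, and a final push on the handle found the drawer fully shut.

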